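# Put the two-tier lunch box back together

## Robot

A 6-joint arm with a two-finger parallel gripper is mounted at the origin on the work surface. World frame = base frame: x ahead of the robot, y to its left, z up, the work surface at z = 0. Lengths are in m, angles in rad, forces in N, time in s.
With the tool pointing down it reaches from about 0.425 to 0.925 m from the base axis. Payload 12.5 kg.
Tool frame: the origin (TCP) lies at the very end of the fingers, on their centre line; the grasp point (between the pads) lies 19 mm behind it; z points along the fingers, y is the line along which they close (so a half turn about z gives the same grasp; the last joint's range is limited). The gripper opens to 85 mm and grips with 20 to 120 N. Pads are 22 mm wide; open, the fingers measure 114 mm over their backs; the gripper's body (76 mm by 85 mm) begins 54 mm behind the grasp point. The pads swing forward as they close: fully open they stand 13 mm farther back than shut.
Start: joints at [-1.307, 0.491, 1.559, -0, 1.092, -0.106], TCP at [0.226, -0.583, 0.193] pointing down, gripper open.
Joint ranges: [-3.1, 3.1], [-0.84, 2.19], [0.05, 2.79], [-1.13, 4.28], [0.06, 2.93], [-2.69, 2.69]. Speed limits (rad/s): [2.22, 2.22, 2.79, 3.14, 3.14, 3.14].

## Interface

Orientations are given as [roll, pitch, yaw] about the fixed x, y, z axes, in that order (R = Rz(yaw) Ry(pitch) Rx(roll)).
In Python, from cell import r gives the robot as it stands.
- The arm moves only by the shell command python3 -m creep 'ROWS' [FORCE]. ROWS is JSON, a list of rows, each an object with "translation": the shift along the tool's x, y, z in cm, a list of three; "angular": the turn, a rotation vector about the tool's x, y, z in rad, a list of three; "fingers": the gripper command: -1 is fully open, 1 is shut, values between are in proportion. In form: [{"translation": [dx, dy, dz], "angular": [ax, ay, az], "fingers": fingers}, ...]. A call has exactly 5 rows; each row shifts and turns the commanded pose from where the row before left it, along the tool's axes as they then stand; what a row does not reach is not made up. A row lasts 1/12 s, in which the tool goes at most 41.7 mm and 7.16 degrees, less where a joint would pass 70% of its speed; a pose out of reach is approached as far as the arm can. A call is refused whole if a number of a shift passes 4.17 or a number of a turn 0.125, either way. A call with a gripper value outside its range is refused whole. The fingers move at their own pace and stop on an object; FORCE is the grip in N (left out, the last holds). Time passes only in rows, so rows that do not move let the fingers close, or fill a call up. It gives the time, the measured TCP pose, the force, the opening and the grip force at its end, in the units of the state.
- r.observe(): the state, without advancing time (a new reading comes with each control period).
- r.get_image(name): name is "scene" or "top" or "wrist"; returns the picture (384x512x3 uint8, red, green, blue); there is no depth.
- r.calibration(name): a dict with "camera_matrix" (3x3 intrinsics, pixels), "R" (3x3) and "t" (3): a world point X has camera coordinates R X + t; the wrist camera has in their place "mount" (4x4, takes a point from camera to tool coordinates, whose origin is the TCP and whose axes are the flange's). Camera axes: x right, y down, z forward; pixel columns grow to the right and rows downward; lengths in m; the calibration is good to about 2 mm. A picture is of the moment at which its call begins: read the wrist's pose just before it. calibration takes no time and is no camera call.
- r.finish_job(): hands the job in; it is judged then, once.
Trained networks look in the newest picture that a camera, given by its name, has taken for a name from the list of things; names that differ only in an ending like _2 or _b are one class to them, and where a whole thing is asked for, a point or a joint stands for the part that bears it (a point fixed in the world has none). Each returns a list of dicts, best first, with "conf" (0 to 1); they miss things now and then, are a little off and sometimes report something else, mostly with a low value. They report only what shows in the picture. A call takes as long as a camera call.
- r.masks_of(label, camera): "pixels" (384x512 bool, what is visible of it) and "extent" ([left, top, width, height] in pixels, round what is visible of it).
- r.place_of(label, camera): "point" ([column, row] in pixels: a listed point, or the origin of a listed thing).
The state is a dict: "clock": time; "joint_pos": joint angles; "dq": joint speeds; "joint_efforts": joint torques, N m; "eef_pos": TCP position; "eef_rot": TCP orientation; "force": force on the tool from outside, world axes, zero at the start; "moment": the same for the moment, N m; "gripper_width": opening from 0.0 (shut) to 1.0 (fully open); "finger_force": force on a finger pad.
Only numpy, scipy, OpenCV 4.12 (cv2) and the standard library are available. Lean on these libraries where they do the work, as an engineer would, in place of code of your own. Each camera call takes 0.05 s, during which the arm holds its last target. There are 200 camera calls.

## Task

Lunch is over: put the two-tier lunch box back together, from the bottom up and in this order, on the navy deep box where it stands. First stand the tall green-capped sauce pot in the deep box, then fit the turquoise sealing lid on it, set the pink shallow box on that lid, stand the flat red-capped pot in the shallow box, and close it with the lilac top lid, every piece fully home and let go before the next. Do not shove the deep box away from its place, and leave the water bottle and the pencil case alone.

Things in the scene. Friction and masses are not known exactly. Their poses are not given: they have to be found in the camera images.
- deep_box: Navy deep open lunch box, 165 x 60 mm in plan, corners rounded to 16 mm, 50 mm tall, walls 3 mm, floor 4 mm thick, 120 g. Stands open side up. Origin: centre of its underside. Inside 159 x 54 mm, 46 mm deep. This box, both lids and the pink box look the same after a half turn. x along its length, y across, z up.
- seal_lid: Turquoise sealing lid, right way up: 165 x 60 x 17 mm, 45 g. On top a tray 6 mm deep inside a 3 mm rim. Below, a 5 mm deep round-edged foot drops inside the rim of the piece under it (2 mm play each side); the shoulder rests on that rim. Upright sides to hold: 5 to 17 mm above the origin. Origin: centre of the foot's underside, 45 mm above the deep box's origin when home. x along its length, y across, z up.
- shallow_box: Pink shallow open box: 165 x 60 x 41 mm, walls 3 mm, 100 g. Inner floor 9 mm, rim 41 mm above the origin. Below, a 5 mm deep round-edged foot drops inside the rim of the piece under it (2 mm play each side); the shoulder rests on that rim. Origin: centre of the foot's underside, 12 mm above the sealing lid's origin when home. x along its length, y across, z up.
- top_lid: Lilac top lid, two pale stripes, right way up: 165 x 60 x 17 mm, 55 g. Below, a 5 mm deep round-edged foot drops inside the rim of the piece under it (2 mm play each side); the shoulder rests on that rim. Upright sides to hold: 5 to 15 mm above the origin. Origin: centre of the foot's underside, 36 mm above the shallow box's origin when home. x along its length, y across, z up.
- tall_pot: Tall round sauce pot, whitish body 36 mm in diameter with a green screw cap 40 mm in diameter (the cap is the top 12 mm), 36 mm tall, 40 g, standing upright. Origin: centre of its underside; z up. Its height fits only the deep box, on whose floor it then stands 4 mm above the box's origin; anywhere along the box's length will do.
- flat_pot: Flat round sauce pot, whitish body 42 mm in diameter with a red screw cap 46 mm in diameter (the cap is the top 12 mm), 22 mm tall, 35 g, standing upright. Origin: centre of its underside; z up. Standing in the shallow box it is 9 mm above that box's origin; anywhere along the box's length will do.
- bottle: Bystander: blue metal water bottle with a black cap, 66 mm in diameter, 208 mm tall, upright. Origin: centre of its underside. Not to be disturbed.
- pencil_case: Bystander: charcoal hard pencil case with a pink zip, 205 x 75 x 38 mm. Origin: centre of its underside, x along its length. Not to be disturbed.

How it is judged:
On the way, in this order (a step that is already met when the one before it is completed fails the run):
1. the tall green-capped pot stands in the navy deep box, released (x of tall_pot in the frame of deep_box between -0.062 and 0.062 m and y of tall_pot in the frame of deep_box between -0.012 and 0.012 m and z of tall_pot in the frame of deep_box between 0.001 and 0.007 m and angle between tall_pot's own z axis and vertical below 0.12 rad and contact force between the fingers and tall_pot below 0.2 N), for 0.2 s.
2. the turquoise sealing lid is fully home on the deep box, released (x of seal_lid in the frame of deep_box between -0.005 and 0.005 m and y of seal_lid in the frame of deep_box between -0.005 and 0.005 m and z of seal_lid in the frame of deep_box between 0.0425 and 0.0475 m and angle between the x axis of seal_lid and the x axis of deep_box, either way round below 0.08 rad and angle between the z axis of seal_lid and the z axis of deep_box, either way round below 0.05 rad and contact force between the fingers and seal_lid below 0.2 N), for 0.2 s.
3. the pink shallow box is fully home on the sealing lid, released (x of shallow_box in the frame of seal_lid between -0.005 and 0.005 m and y of shallow_box in the frame of seal_lid between -0.005 and 0.005 m and z of shallow_box in the frame of seal_lid between 0.0095 and 0.0145 m and angle between the x axis of shallow_box and the x axis of seal_lid, either way round below 0.08 rad and angle between the z axis of shallow_box and the z axis of seal_lid, either way round below 0.05 rad and contact force between the fingers and shallow_box below 0.2 N), for 0.2 s.
4. the flat red-capped pot stands in the shallow box, released (x of flat_pot in the frame of shallow_box between -0.062 and 0.062 m and y of flat_pot in the frame of shallow_box between -0.012 and 0.012 m and z of flat_pot in the frame of shallow_box between 0.006 and 0.012 m and angle between flat_pot's own z axis and vertical below 0.12 rad and contact force between the fingers and flat_pot below 0.2 N), for 0.2 s.
5. the lilac top lid is fully home on the shallow box, released (x of top_lid in the frame of shallow_box between -0.005 and 0.005 m and y of top_lid in the frame of shallow_box between -0.005 and 0.005 m and z of top_lid in the frame of shallow_box between 0.0335 and 0.0385 m and angle between the x axis of top_lid and the x axis of shallow_box, either way round below 0.08 rad and angle between the z axis of top_lid and the z axis of shallow_box, either way round below 0.05 rad and contact force between the fingers and top_lid below 0.2 N), for 0.2 s.
At the end, for the whole second after the job is handed in: Green pot upright in the deep box and red pot in the shallow box (12 mm of the middle line); sealing lid, shallow box and top lid home in that order on the deep box (5 mm sideways, 2.5 mm in height, 0.08 rad yaw, 0.05 rad tilt); stack level on the table, all released and at rest (all of step 1 and all of step 2 and all of step 3 and all of step 4 and all of step 5 and angle between deep_box's own z axis and vertical below 0.05 rad and height (world z) of deep_box below 0.004 m and linear speed of each of deep_box, tall_pot, seal_lid, shallow_box, flat_pot, top_lid below 0.02 m/s and contact force between the fingers and deep_box below 0.2 N); the robot touches nothing.
It fails at once if the deep box is shoved more than 40 mm from its place (distance of deep_box from where it was at the start of the episode above 0.04 m).
It fails at once if the water bottle is moved more than 25 mm (distance of bottle from where it was at the start of the episode above 0.025 m).
It fails at once if the pencil case is moved more than 25 mm (distance of pencil_case from where it was at the start of the episode above 0.025 m).
It also fails if it takes over 120 s, if anything falls off the work surface, if the arm or the gripper's body presses on something with over 40 N, if the wrist force passes 120 N, or if a joint passes its speed limit or range.

## Working session

There is one attempt and no reset: what is moved stays moved. The work goes in short steps, Python scripts to look and compute and a shell command to move; the robot and the scene stay as the last step left them, time stands still between calls to the robot, and variables do not carry over. Pictures are saved under pics/ and viewed, at most 15 in all, crops included, and the job is handed in when it is done.

```bash
ls; mkdir -p pics
cat > h.py <<'E'
from cell import r
import numpy as np, cv2
from scipy.spatial.transform import Rotation as Ro
def cam(name):
    c=r.calibration(name); K=np.array(c["camera_matrix"])
    if name=="wrist":
        s=r.observe(); T=np.eye(4); T[:3,:3]=Ro.from_euler('xyz',s["eef_rot"]).as_matrix(); T[:3,3]=s["eef_pos"]
        W=T@np.array(c["mount"]); R=W[:3,:3].T; return K,R,-R@W[:3,3]
    return K,np.array(c["R"]),np.array(c["t"])
def ray(C,px,z):
    K,R,t=C; px=np.atleast_2d(px).astype(float)
    d=np.c_[px,np.ones(len(px))]@np.linalg.inv(K).T@R; o=-R.T@t
    return o+d*((z-o[2])/d[:,2])[:,None]
def save(name,fn):
    im=r.get_image(name); cv2.imwrite(fn,im[:,:,::-1]); return im
def rect(mask,C,z):
    c=max(cv2.findContours(mask.astype(np.uint8),cv2.RETR_EXTERNAL,cv2.CHAIN_APPROX_NONE)[0],key=cv2.contourArea)[:,0]
    p=ray(C,c,z)[:,:2]*1000
    (cx,cy),(w,h),a=cv2.minAreaRect(p.astype(np.float32))
    if w<h: w,h,a=h,w,a+90
    return np.round([cx,cy,w,h,(a+90)%180-90],1)
E
python3 - <<'E'
from h import *
save("scene","pics/s.png"); save("top","pics/t.png")
s=r.observe(); print(s["eef_pos"],s["eef_rot"],s["clock"])
C=cam("top")
for n,z in dict(deep_box=.05,seal_lid=.017,shallow_box=.041,top_lid=.017,tall_pot=.036,flat_pot=.022,bottle=.208,pencil_case=.038).items():
    m=r.masks_of(n,"top")
    print(n,[(round(x["conf"],2),x["extent"],rect(x["pixels"],C,z)) for x in m[:2]])
E
```

```text
pics
[ 0.22583783 -0.58250725  0.19198388] [-3.14058517e+00 -8.39365228e-05  3.69769516e-01] 0.1
deep_box [(0.83, [348.9, 187.4, 30.9, 53.9], array([ 517. , -304.7,  169.2,   73.3,  -13. ]))]
seal_lid [(0.82, [277.2, 193.1, 34.7, 55.3], array([ 492.5, -108.7,  164.9,   63.3,   14.5]))]
shallow_box [(0.89, [207.0, 195.7, 36.7, 55.4], array([495. ,  99.2, 164.3,  60.5,  21.5])), (0.2, [388.2, 157.6, 34.3, 70.8], array([ 582.7, -437.2,  205.5,   86.6,   -4.4]))]
top_lid [(0.7, [79.7, 166.3, 51.6, 31.3], array([613.2, 473.6, 164.3,  71.2,  68.5])), (0.61, [145.5, 193.8, 24.1, 61.8], array([484.4, 308.4, 164. ,  64.8,   4.3]))]
tall_pot [(0.61, [311.7, 160.6, 6.0, 13.5], array([ 657.5, -160.6,   37.2,   36.2,   -0.7]))]
flat_pot [(0.69, [199.3, 158.2, 10.2, 19.1], array([656.8, 161.7,  43.3,  40.7, -89.6]))]
bottle [(0.65, [78.6, 166.7, 52.9, 30.5], array([580.9, 388.6, 133.4,  60.6,  69. ]))]
pencil_case []
```

```bash
python3 -c "
import cv2
a=cv2.imread('pics/t.png')[130:270,60:440];cv2.imwrite('pics/t2.png',cv2.resize(a,None,fx=2.1,fy=2.1))"
```

```text
(no output)
```

View pics/t2.png

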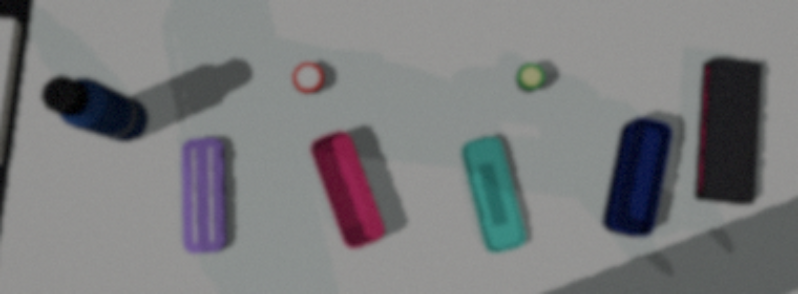

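View pics/s.png

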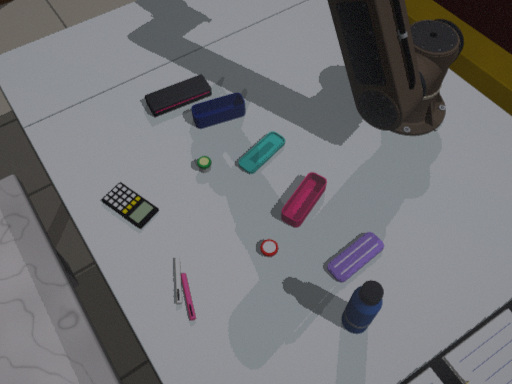

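The top view shows, from left: the bottle with its base at about (122,188), lilac lid (158,222), pink box (225,220), turquoise lid (295,221), navy box (364,213) and pencil case (405,193). The red pot is at (206,167) and the green pot at (312,167). These agree with the networks, apart from the second top_lid match being the bottle. I'll move over the deep box and look closely on the way.

```bash
R='' 
python3 -m creep '[{"translation":[2.5,-1,-0.3],"angular":[0,0,0],"fingers":-1},{"translation":[2.5,-1,-0.3],"angular":[0,0,0],"fingers":-1},{"translation":[2.5,-1,-0.3],"angular":[0,0,0],"fingers":-1},{"translation":[2.5,-1,-0.3],"angular":[0,0,0],"fingers":-1},{"translation":[2.5,-1,-0.3],"angular":[0,0,0],"fingers":-1}]' 40
python3 -m creep '[{"translation":[2.5,-1,-0.3],"angular":[0,0,0],"fingers":-1},{"translation":[2.5,-1,-0.3],"angular":[0,0,0],"fingers":-1},{"translation":[2.5,-1,-0.3],"angular":[0,0,0],"fingers":-1},{"translation":[2.5,-1,-0.3],"angular":[0,0,0],"fingers":-1},{"translation":[2.5,-1,-0.3],"angular":[0,0,0],"fingers":-1}]'
python3 -m creep '[{"translation":[2.5,-1,-0.3],"angular":[0,0,0],"fingers":-1},{"translation":[2.5,-1,-0.3],"angular":[0,0,0],"fingers":-1},{"translation":[2.5,-1,-0.3],"angular":[0,0,0],"fingers":-1},{"translation":[2.5,-1,-0.3],"angular":[0,0,0],"fingers":-1},{"translation":[2.5,-1,-0.3],"angular":[0,0,0],"fingers":-1}]'
python3 -m creep '[{"translation":[0,0,0],"angular":[0,0,0.12],"fingers":-1},{"translation":[0,0,0],"angular":[0,0,0.12],"fingers":-1},{"translation":[0,0,0],"angular":[0,0,0.12],"fingers":-1},{"translation":[0,0,0],"angular":[0,0,0.12],"fingers":-1},{"translation":[0,0,0],"angular":[0,0,0.12],"fingers":-1}]'
cat >> h.py <<'E'
def to(x,y,z,yaw=None):
    "mm, deg: tool-frame shift (cm) from the present pose, then turn about tool z"
    s=r.observe(); T=Ro.from_euler('xyz',s["eef_rot"]); e=np.array(s["eef_pos"])
    d=T.inv().apply(np.array([x,y,z])/1000-e)*100
    yw=s["eef_rot"][2]; a=None if yaw is None else -((np.radians(yaw)-yw+np.pi/2)%np.pi-np.pi/2)
    return np.round(d,2),a
E
python3 - <<'E'
from h import *
print(np.round(r.calibration("wrist")["mount"],3)); s=r.observe();print(s)
save("wrist","pics/w1.png")
C=cam("wrist")
for n,z in dict(deep_box=.05,tall_pot=.036).items():
    m=r.masks_of(n,"wrist")
    print(n,[(round(x["conf"],2),x["extent"],rect(x["pixels"],C,z)) for x in m[:2]])
E
```

```text
clock: 0.92
eef_pos: [0.3252, -0.4901, 0.2077]
eef_rot: [3.141, -0.0, 0.37]
force: [-0.1, -0.2, -1.0]
gripper_width: 1.001
finger_force: 0.0
clock: 1.33
eef_pos: [0.4237, -0.3981, 0.2228]
eef_rot: [3.141, -0.0, 0.37]
force: [-0.0, -0.3, -0.2]
gripper_width: 1.0
finger_force: 0.0
clock: 1.75
eef_pos: [0.5222, -0.3063, 0.2378]
eef_rot: [3.141, -0.0, 0.37]
force: [-0.3, -1.7, -0.7]
gripper_width: 1.0
finger_force: 0.0
clock: 2.17
eef_pos: [0.5214, -0.3072, 0.2375]
eef_rot: [3.141, -0.0, -0.236]
force: [-0.1, -0.1, -0.5]
gripper_width: 0.999
finger_force: 0.0
[[-0.002 -0.959 -0.283  0.072]
 [ 1.    -0.002  0.001  0.001]
 [-0.002 -0.283  0.959 -0.182]
 [ 0.     0.     0.     1.   ]]
{'clock': 2.1667, 'joint_pos': array([-6.41547456e-01,  4.21826757e-01,  1.55118258e+00, -8.54826899e-05,
        1.16851333e+00,  1.16519756e+00]), 'dq': array([-1.17180165e-03, -1.88416353e-04,  2.12633837e-04,  6.09446623e-04,
       -8.57750227e-04,  1.42996511e+00]), 'joint_efforts': array([ 1.60126369e-01, -5.83754647e+01, -2.74356633e+01,  3.25955014e-03,
        5.75298091e-04, -2.38010131e+00]), 'eef_pos': array([ 0.52140896, -0.30724163,  0.23751382]), 'eef_rot': array([ 3.14149276e+00, -3.32656694e-05, -2.35915217e-01]), 'force': array([-0.11670312, -0.10437867, -0.51028106]), 'moment': array([0.0136235 , 0.03318456, 0.02896874]), 'finger_force': 0.0, 'gripper_width': 0.9987046384565946}
deep_box [(0.73, [234.0, 86.5, 51.3, 143.3], array([ 517.7, -313.2,  164.4,   60. ,  -13.8]))]
tall_pot [(0.79, [80.6, 49.2, 44.1, 36.9], array([ 661. , -169.7,   47. ,   39.2,   67.2]))]
```

View pics/w1.png

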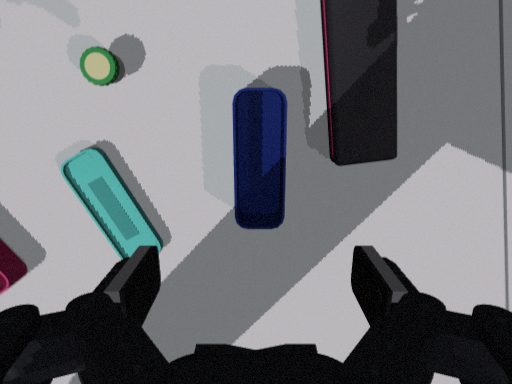

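The wrist view shows the navy box at (260,158), the green pot at (100,66) and the turquoise lid at (112,205). The arm was still turning when I took it, so I'll repeat the measurement now that it has settled.

```bash
cat >> h.py <<'E'
def look(fn=None,**things):
    C=cam("wrist"); im=r.get_image("wrist")
    if fn: cv2.imwrite(fn,im[:,:,::-1])
    for n,z in things.items():
        m=r.masks_of(n,"wrist")
        print(n,[(round(x["conf"],2),np.round(x["extent"]),rect(x["pixels"],C,z)) for x in m[:2]])
    return C
E
python3 - <<'E'
from h import *
C=look(deep_box=.05,tall_pot=.036,seal_lid=.017)
print(r.observe()["eef_rot"],to(661,-167,150,67-90))
E
```

```text
deep_box [(0.81, array([235.,  86.,  51., 144.]), array([ 518.2, -313.8,  165.9,   61.6,  -14.2])), (0.49, array([ 58., 142., 105., 116.]), array([ 504.9, -129.4,  147.6,   63.2,   13.7]))]
tall_pot []
seal_lid [(0.6, array([ 60., 145., 103., 112.]), array([ 496.6, -112.5,  159.4,   66.1,   13.6]))]
[ 3.14151476e+00 -5.25234970e-05 -2.27664158e-01] (array([ 10.44, -16.83,   8.75]), np.float64(0.1737615698357522))
```

```bash
python3 -m creep '[{"translation":[0.6,-3.3,1],"angular":[0,0,0],"fingers":-1},{"translation":[0.6,-3.3,1],"angular":[0,0,0],"fingers":-1},{"translation":[0.6,-3.3,1],"angular":[0,0,0],"fingers":-1},{"translation":[0.6,-3.3,1],"angular":[0,0,0],"fingers":-1},{"translation":[0.6,-3.3,1],"angular":[0,0,0],"fingers":-1}]'
python3 -m creep '[{"translation":[0,0,0],"angular":[0,0,0],"fingers":-1},{"translation":[0,0,0],"angular":[0,0,0],"fingers":-1},{"translation":[0,0,0],"angular":[0,0,0],"fingers":-1},{"translation":[0,0,0],"angular":[0,0,0],"fingers":-1},{"translation":[0,0,0],"angular":[0,0,0],"fingers":-1}]' | head -2
python3 - <<'E'
from h import *
C=look("pics/w2.png",tall_pot=.036,seal_lid=.017)
print(to(660,-165,6))
E
```

```text
clock: 2.93
eef_pos: [0.5886, -0.1522, 0.1872]
eef_rot: [3.141, -0.0, -0.229]
force: [0.2, 0.0, 0.8]
gripper_width: 0.998
finger_force: 0.0
clock: 3.35
eef_pos: [0.588, -0.1546, 0.1879]
tall_pot [(0.74, array([226.,  74.,  42.,  39.]), array([ 661.4, -163.5,   37.6,   37.5,  -13.3]))]
seal_lid [(0.65, array([181., 175., 103., 129.]), array([ 494.9, -110.7,  168.1,   64.7,   14.2]))]
(array([ 7.24, -0.61, 18.18]), None)
```

View pics/w2.png

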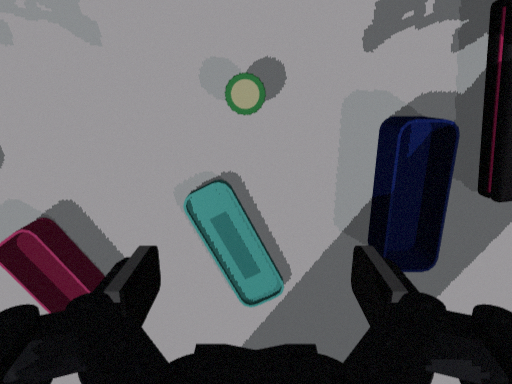

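The green pot shows at (245,93), which puts it at world (662,-163). The turquoise lid is at (235,242). Next I'll go in and grip the pot.

```bash
python3 -m creep '[{"translation":[1.48,-0.16,1.7],"angular":[0,0,0],"fingers":-1},{"translation":[1.48,-0.16,1.7],"angular":[0,0,0],"fingers":-1},{"translation":[1.48,-0.16,1.7],"angular":[0,0,0],"fingers":-1},{"translation":[1.48,-0.16,1.7],"angular":[0,0,0],"fingers":-1},{"translation":[1.48,-0.16,1.7],"angular":[0,0,0],"fingers":-1}]' | head -2
python3 -m creep '[{"translation":[0,0,2.2],"angular":[0,0,0],"fingers":-1},{"translation":[0,0,2.2],"angular":[0,0,0],"fingers":-1},{"translation":[0,0,2.2],"angular":[0,0,0],"fingers":-1},{"translation":[0,0,2],"angular":[0,0,0],"fingers":-1},{"translation":[0,0,1],"angular":[0,0,0],"fingers":-1}]'
python3 -m creep '[{"translation":[0,0,0],"angular":[0,0,0],"fingers":1},{"translation":[0,0,0],"angular":[0,0,0],"fingers":1},{"translation":[0,0,0],"angular":[0,0,0],"fingers":1},{"translation":[0,0,0],"angular":[0,0,0],"fingers":1},{"translation":[0,0,0],"angular":[0,0,0],"fingers":1}]' 35
python3 -m creep '[{"translation":[0,0,0],"angular":[0,0,0],"fingers":1},{"translation":[0,0,0],"angular":[0,0,0],"fingers":1},{"translation":[0,0,0],"angular":[0,0,0],"fingers":1},{"translation":[0,0,0],"angular":[0,0,0],"fingers":1},{"translation":[0,0,0],"angular":[0,0,0],"fingers":1}]'
```

```text
clock: 3.92
eef_pos: [0.6627, -0.1632, 0.1018]
clock: 4.33
eef_pos: [0.661, -0.1628, 0.004]
eef_rot: [-3.141, 0.003, -0.231]
force: [1.1, -0.2, -0.1]
gripper_width: 1.0
finger_force: 0.0
clock: 4.75
eef_pos: [0.6626, -0.1629, 0.0078]
eef_rot: [3.141, -0.002, -0.23]
force: [0.3, 0.6, -0.6]
gripper_width: 0.298
finger_force: 0.0
clock: 5.17
eef_pos: [0.6621, -0.1627, 0.0065]
eef_rot: [3.141, -0.0, -0.23]
force: [0.0, 1.5, -0.7]
gripper_width: 0.002
finger_force: 0.0
```

```bash
python3 -m creep '[{"translation":[0,0,-3],"angular":[0,0,0],"fingers":-1},{"translation":[0,0,-3],"angular":[0,0,0],"fingers":-1},{"translation":[0,0,-3],"angular":[0,0,0],"fingers":-1},{"translation":[-1,0,-3],"angular":[0,0,0],"fingers":-1},{"translation":[-1,0,-3],"angular":[0,0,0],"fingers":-1}]' |head -2
python3 -m creep '[{"translation":[-1,0,0],"angular":[0,0,0],"fingers":-1},{"translation":[-1,0,0],"angular":[0,0,0],"fingers":-1},{"translation":[-1,0,0],"angular":[0,0,0],"fingers":-1},{"translation":[0,0,0],"angular":[0,0,0],"fingers":-1},{"translation":[0,0,0],"angular":[0,0,0],"fingers":-1}]' |head -2
python3 - <<'E'
from h import *
C=look("pics/w3.png",tall_pot=.036,seal_lid=.017)
E
```

```text
clock: 5.58
eef_pos: [0.6423, -0.158, 0.1577]
clock: 6.0
eef_pos: [0.6135, -0.1513, 0.1568]
tall_pot [(0.86, array([233.,  96.,  45.,  48.]), array([ 661.7, -163.5,   39.7,   39.4,  -39.4]))]
seal_lid [(0.75, array([186., 209., 106., 132.]), array([ 495.1, -110.4,  168.8,   63.8,   13.4]))]
```

View pics/w3.png

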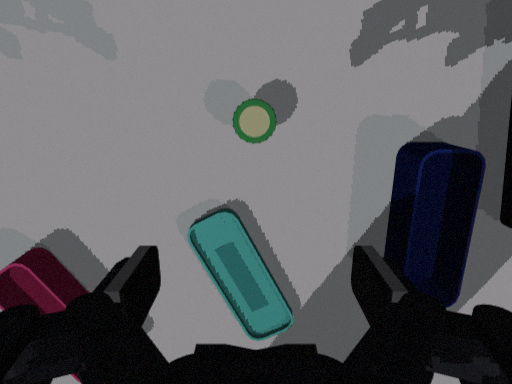

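Pot (255,121) hasn't moved, yet the fingers shut on nothing, so I'll check the gripper geometry with a close look directly above it.

```bash
python3 -m creep '[{"translation":[1,-0.1,1.6],"angular":[0,0,0],"fingers":-1},{"translation":[1,0,1.6],"angular":[0,0,0],"fingers":-1},{"translation":[1,0,1.6],"angular":[0,0,0],"fingers":-1},{"translation":[1,0,1.6],"angular":[0,0,0],"fingers":-1},{"translation":[1,0,1.6],"angular":[0,0,0],"fingers":-1}]' |head -2
python3 -m creep '[{"translation":[0,0,0.5],"angular":[0,0,0],"fingers":0.3},{"translation":[0,0,0],"angular":[0,0,0],"fingers":0.3},{"translation":[0,0,0],"angular":[0,0,0],"fingers":0.3},{"translation":[0,0,0],"angular":[0,0,0],"fingers":0.3},{"translation":[0,0,0],"angular":[0,0,0],"fingers":0.3}]'
python3 - <<'E'
from h import *
print(cam("wrist")[0], cam("scene")[0])
K,R,t=cam("scene")
p=R@np.array(r.observe()["eef_pos"])+t; p=K@p; p=p[:2]/p[2]; print(p)
a=save("wrist","pics/w4.png"); b=save("scene","pics/s2.png")
c,ro=np.clip(p.astype(int),[60,80],[450,310])
b=cv2.resize(b[ro-80:ro+70,c-60:c+60],(400,500)); a=cv2.resize(a,(400,500)) if 0 else a
h=384; cv2.imwrite("pics/c4.png",np.hstack([a,cv2.resize(b,(280,384))])[:,:,::-1])
E
```

```text
clock: 6.57
eef_pos: [0.6632, -0.1619, 0.0753]
clock: 6.98
eef_pos: [0.6625, -0.1618, 0.0727]
eef_rot: [3.141, -0.002, -0.23]
force: [0.1, -1.5, -0.0]
gripper_width: 0.352
finger_force: 0.0
[[325.82317999   0.         255.37784676]
 [  0.         325.82317999 190.94110139]
 [  0.           0.           1.        ]] [[457.38871918   0.         259.30282331]
 [  0.         457.38871918 188.20213717]
 [  0.           0.           1.        ]]
[201.98817988 153.59195737]
```

View pics/c4.png

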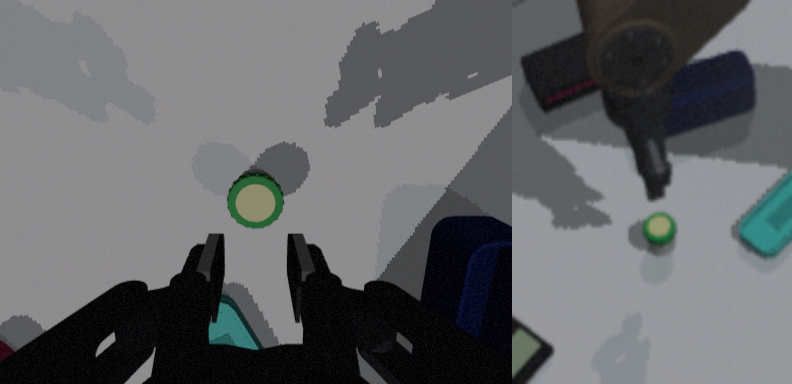

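In the wrist view the finger tips are at about (222,235) and (288,235), 66 px apart for an opening of about 30 mm. That puts them about 4 cm nearer the camera than the stated TCP, so the fingers probably shut above the pot (cap at 255,200). I'll feel for the table in small steps with the fingers open around the pot.

```bash
python3 -m creep '[{"translation":[0,0,1.3],"angular":[0,0,0],"fingers":-1},{"translation":[0,0,1.3],"angular":[0,0,0],"fingers":-1},{"translation":[0,0,1.3],"angular":[0,0,0],"fingers":-1},{"translation":[0,0,1.3],"angular":[0,0,0],"fingers":-1},{"translation":[0,0,1.3],"angular":[0,0,0],"fingers":-1}]' |head -4
python3 -m creep '[{"translation":[0,0,0.2],"angular":[0,0,0],"fingers":-1},{"translation":[0,0,0.2],"angular":[0,0,0],"fingers":-1},{"translation":[0,0,0.2],"angular":[0,0,0],"fingers":-1},{"translation":[0,0,0.2],"angular":[0,0,0],"fingers":-1},{"translation":[0,0,0.2],"angular":[0,0,0],"fingers":-1}]' |head -4
python3 -m creep '[{"translation":[0,0,0.2],"angular":[0,0,0],"fingers":-1},{"translation":[0,0,0.2],"angular":[0,0,0],"fingers":-1},{"translation":[0,0,0.2],"angular":[0,0,0],"fingers":-1},{"translation":[0,0,0],"angular":[0,0,0],"fingers":-1},{"translation":[0,0,0],"angular":[0,0,0],"fingers":-1}]' |head -4
```

```text
clock: 7.5
eef_pos: [0.6618, -0.1616, 0.0044]
eef_rot: [-3.142, 0.001, -0.23]
force: [0.5, -0.1, -0.8]
clock: 7.92
eef_pos: [0.6626, -0.1618, -0.0031]
eef_rot: [3.141, -0.001, -0.23]
force: [-0.0, -0.7, -0.1]
clock: 8.33
eef_pos: [0.6623, -0.1617, -0.0096]
eef_rot: [3.142, 0.0, -0.23]
force: [-1.1, 0.9, -0.2]
```

```bash
python3 -m creep '[{"translation":[0,0,0.2],"angular":[0,0,0],"fingers":-1},{"translation":[0,0,0.2],"angular":[0,0,0],"fingers":-1},{"translation":[0,0,0.2],"angular":[0,0,0],"fingers":-1},{"translation":[0,0,0.2],"angular":[0,0,0],"fingers":-1},{"translation":[0,0,0],"angular":[0,0,0],"fingers":-1}]' |head -4
python3 -m creep '[{"translation":[0,0,0.2],"angular":[0,0,0],"fingers":-1},{"translation":[0,0,0.2],"angular":[0,0,0],"fingers":-1},{"translation":[0,0,0.2],"angular":[0,0,0],"fingers":-1},{"translation":[0,0,0],"angular":[0,0,0],"fingers":-1},{"translation":[0,0,0],"angular":[0,0,0],"fingers":-1}]' |head -4
python3 - <<'E'
from h import *
a=save("wrist","pics/w5.png"); b=save("scene","pics/s3.png")
b=cv2.resize(b[100:200,150:260],(422,384),interpolation=cv2.INTER_CUBIC)
a=a[150:384,100:420]
cv2.imwrite("pics/c5.png",np.hstack([cv2.resize(a,(370,384)),b[:,:]])[:,:,::-1])
E
```

```text
clock: 8.75
eef_pos: [0.6621, -0.1616, -0.0181]
eef_rot: [3.142, 0.001, -0.23]
force: [0.4, 0.2, -0.3]
clock: 9.17
eef_pos: [0.6622, -0.1617, -0.0237]
eef_rot: [3.142, 0.0, -0.23]
force: [-0.0, -0.0, 0.4]
```

View pics/c5.png

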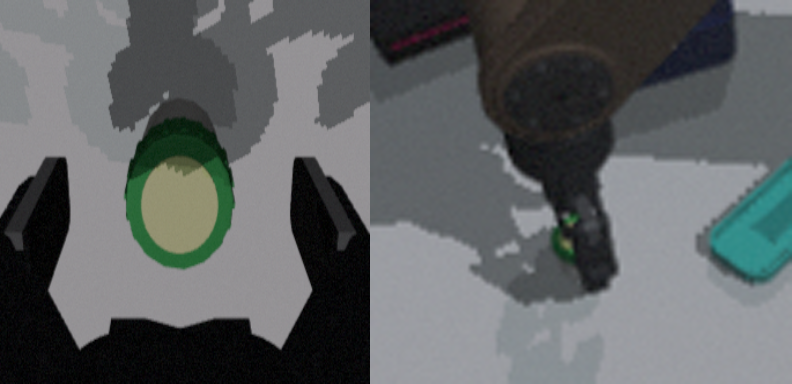

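The pot sits midway between the pads and there's still no table contact at TCP z = -24 mm. So the real finger tips are well above the reported TCP, and only z is off. I'll go a little further and close.

```bash
python3 -m creep '[{"translation":[0,0,0.2],"angular":[0,0,0],"fingers":-1},{"translation":[0,0,0.2],"angular":[0,0,0],"fingers":-1},{"translation":[0,0,0.2],"angular":[0,0,0],"fingers":-1},{"translation":[0,0,0],"angular":[0,0,0],"fingers":-1},{"translation":[0,0,0],"angular":[0,0,0],"fingers":-1}]' |head -4
python3 -m creep '[{"translation":[0,0,0],"angular":[0,0,0],"fingers":1},{"translation":[0,0,0],"angular":[0,0,0],"fingers":1},{"translation":[0,0,0],"angular":[0,0,0],"fingers":1},{"translation":[0,0,0],"angular":[0,0,0],"fingers":1},{"translation":[0,0,0],"angular":[0,0,0],"fingers":1}]' 30
python3 -m creep '[{"translation":[0,0,0],"angular":[0,0,0],"fingers":1},{"translation":[0,0,0],"angular":[0,0,0],"fingers":1},{"translation":[0,0,0],"angular":[0,0,0],"fingers":1},{"translation":[0,0,0],"angular":[0,0,0],"fingers":1},{"translation":[0,0,0],"angular":[0,0,0],"fingers":1}]'
```

```text
clock: 9.68
eef_pos: [0.6622, -0.1617, -0.0297]
eef_rot: [3.142, 0.0, -0.23]
force: [-0.5, -0.0, -0.0]
clock: 10.1
eef_pos: [0.6624, -0.1617, -0.0292]
eef_rot: [3.141, -0.0, -0.23]
force: [0.5, -0.9, 2.6]
gripper_width: 0.454
finger_force: 30.2
clock: 10.52
eef_pos: [0.6624, -0.1617, -0.0293]
eef_rot: [3.141, -0.0, -0.23]
force: [-0.6, 1.2, 4.1]
gripper_width: 0.453
finger_force: 30.3
```

```bash
python3 -m creep '[{"translation":[0,0,-0.5],"angular":[0,0,0],"fingers":1},{"translation":[0,0,-2],"angular":[0,0,0],"fingers":1},{"translation":[0,0,-2.5],"angular":[0,0,0],"fingers":1},{"translation":[0,0,-2.5],"angular":[0,0,0],"fingers":1},{"translation":[0,0,-2],"angular":[0,0,-0.12],"fingers":1}]' | tail -5
python3 -m creep '[{"translation":[0,0,0],"angular":[0,0,-0.12],"fingers":1},{"translation":[0,0,0],"angular":[0,0,-0.12],"fingers":1},{"translation":[0,0,0],"angular":[0,0,-0.12],"fingers":1},{"translation":[0,0,0],"angular":[0,0,-0.12],"fingers":1},{"translation":[0,0,0],"angular":[0,0,-0.12],"fingers":1}]' | head -1
python3 -m creep '[{"translation":[0,0,0],"angular":[0,0,-0.12],"fingers":1},{"translation":[0,0,0],"angular":[0,0,-0.12],"fingers":1},{"translation":[0,0,0],"angular":[0,0,-0.12],"fingers":1},{"translation":[0,0,0],"angular":[0,0,-0.12],"fingers":1},{"translation":[0,0,0],"angular":[0,0,-0.12],"fingers":1}]' | head -1
python3 -m creep '[{"translation":[0,0,0],"angular":[0,0,-0.12],"fingers":1},{"translation":[0,0,0],"angular":[0,0,-0.12],"fingers":1},{"translation":[-1,-1,0],"angular":[0,0,0],"fingers":1},{"translation":[-2,-1,0],"angular":[0,0,0],"fingers":1},{"translation":[-2,-1,0],"angular":[0,0,0],"fingers":1}]' | head -3
python3 -m creep '[{"translation":[-2.5,-1.2,0],"angular":[0,0,0],"fingers":1},{"translation":[-2.5,-1.2,0],"angular":[0,0,0],"fingers":1},{"translation":[-2.5,-1.2,0],"angular":[0,0,0],"fingers":1},{"translation":[-2,-1,0],"angular":[0,0,0],"fingers":1},{"translation":[-1,-1,0],"angular":[0,0,0],"fingers":1}]'
python3 - <<'E'
from h import *
C=look("pics/w6.png",deep_box=.05,tall_pot=.1)
print(to(518.2,-313.8,50,-14+90))
E
```

```text
eef_pos: [0.6624, -0.1617, 0.0671]
eef_rot: [3.141, -0.0, -0.112]
force: [-0.5, 0.3, -0.0]
gripper_width: 0.457
finger_force: 30.3
clock: 11.35
clock: 11.77
clock: 12.18
eef_pos: [0.6206, -0.2029, 0.0653]
eef_rot: [-3.141, -0.0, 1.331]
clock: 12.6
eef_pos: [0.5406, -0.2935, 0.0655]
eef_rot: [3.142, 0.0, 1.328]
force: [-0.9, 0.4, -0.8]
gripper_width: 0.456
finger_force: 30.3
deep_box [(0.92, array([103., 181., 246., 105.]), array([ 518.7, -303.1,  165.2,   72.2,   -9.9]))]
tall_pot [(0.89, array([208., 216.,  96., 106.]), array([ 536.9, -308.2,   61.7,   49.4,   73.6]))]
(array([-2.69, -1.71,  1.56]), np.float64(0.0019456222572435955))
```

```bash
python3 -m creep '[{"translation":[-1,-0.7,0],"angular":[0,0,0],"fingers":1},{"translation":[-1,-0.7,0],"angular":[0,0,0],"fingers":1},{"translation":[-0.7,-0.35,0],"angular":[0,0,0],"fingers":1},{"translation":[0,0,1],"angular":[0,0,0],"fingers":1},{"translation":[0,0,2],"angular":[0,0,0],"fingers":1}]' | head -4
python3 -m creep '[{"translation":[0,0,1.2],"angular":[0,0,0],"fingers":1},{"translation":[0,0,1.2],"angular":[0,0,0],"fingers":1},{"translation":[0,0,1],"angular":[0,0,0],"fingers":1},{"translation":[0,0,1],"angular":[0,0,0],"fingers":1},{"translation":[0,0,1],"angular":[0,0,0],"fingers":1}]' | head -4
python3 -m creep '[{"translation":[0,0,0.2],"angular":[0,0,0],"fingers":1},{"translation":[0,0,0.2],"angular":[0,0,0],"fingers":1},{"translation":[0,0,0.1],"angular":[0,0,0],"fingers":1},{"translation":[0,0,0],"angular":[0,0,0],"fingers":1},{"translation":[0,0,0],"angular":[0,0,0],"fingers":1}]'
python3 - <<'E'
from h import *
print(r.observe()["force"],to(518.2,-313.8,-25,-14+90))
C=look("pics/w7.png",deep_box=.05,tall_pot=.04)
E
```

```text
clock: 13.17
eef_pos: [0.5192, -0.3148, 0.0366]
eef_rot: [3.138, 0.002, 1.329]
force: [0.9, 0.0, -0.5]
clock: 13.58
eef_pos: [0.5185, -0.3137, -0.0195]
eef_rot: [3.142, 0.0, 1.33]
force: [1.3, 0.3, -0.1]
clock: 14.0
eef_pos: [0.5186, -0.3139, -0.023]
eef_rot: [3.141, 0.0, 1.33]
force: [0.8, 0.9, -1.3]
gripper_width: 0.457
finger_force: 30.3
[ 0.78412132  0.92521824 -1.30000878] (array([ 0.  , -0.04,  0.2 ]), np.float64(0.0033125398525752914))
deep_box [(0.61, array([ 27., 174., 450., 179.]), array([ 520.1, -300.1,  166.3,   59.4,  -13.3]))]
tall_pot []
```

View pics/w7.png

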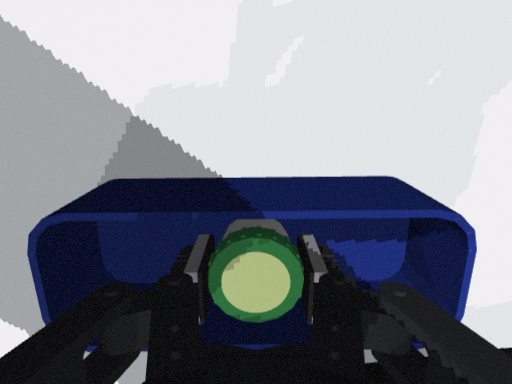

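The green pot's cap is at (255,280), centred across the navy box whose rim runs from about (30,240) to (475,240). I'll lower it the last 2 mm, release and lift clear.

```bash
python3 -m creep '[{"translation":[0,0,0.2],"angular":[0,0,0],"fingers":1},{"translation":[0,0,0],"angular":[0,0,0],"fingers":-0.4},{"translation":[0,0,0],"angular":[0,0,0],"fingers":-0.4},{"translation":[0,0,0],"angular":[0,0,0],"fingers":-0.4},{"translation":[0,0,0],"angular":[0,0,0],"fingers":-0.4}]'
python3 -m creep '[{"translation":[0,0,-1],"angular":[0,0,0],"fingers":-0.4},{"translation":[0,0,-3],"angular":[0,0,0],"fingers":-0.4},{"translation":[0,0,-4],"angular":[0,0,0],"fingers":-0.4},{"translation":[0,0,-4],"angular":[0,0,0],"fingers":-1},{"translation":[0,0,-4],"angular":[0,0,0],"fingers":-1}]' |head -2
python3 -m creep '[{"translation":[-2,0,-3],"angular":[0,0,0],"fingers":-1},{"translation":[-3,0,-3],"angular":[0,0,0],"fingers":-1},{"translation":[-2,0,-2],"angular":[0,0,0],"fingers":-1},{"translation":[0,0,0],"angular":[0,0,0],"fingers":-1},{"translation":[0,0,0],"angular":[0,0,0],"fingers":-1}]' |head -4
python3 - <<'E'
from h import *
C=look("pics/w8.png",deep_box=.05,tall_pot=.04)
print(to(495,-110.5,100,14))
E
```

```text
clock: 14.57
eef_pos: [0.5184, -0.3138, -0.0255]
eef_rot: [3.141, 0.0, 1.33]
force: [-0.3, -0.8, 0.2]
gripper_width: 0.703
finger_force: 0.0
clock: 14.98
eef_pos: [0.518, -0.3135, 0.137]
clock: 15.4
eef_pos: [0.5015, -0.3818, 0.2153]
eef_rot: [3.14, 0.001, 1.328]
force: [-0.4, 0.9, 0.1]
deep_box [(0.97, array([174.,  60., 162.,  65.]), array([ 517.8, -312.2,  165.1,   60.8,  -13.3]))]
tall_pot [(0.65, array([237.,  80.,  38.,  35.]), array([ 517.7, -316.1,   38.1,   37.4,  -14. ]))]
(array([26.01, -7.03, 11.34]), np.float64(1.0859356245493488))
```

View pics/w8.png

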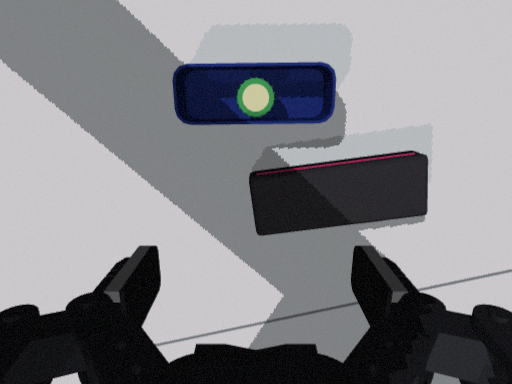

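The deep box still stands at (255,93) in the image with the green pot at (256,97), upright in it and released. Now over to hover above the turquoise lid.

```bash
python3 -m creep '[{"translation":[2.6,-0.7,0],"angular":[0,0,0],"fingers":-1},{"translation":[2.6,-0.7,0],"angular":[0,0,0],"fingers":-1},{"translation":[2.6,-0.7,0],"angular":[0,0,0],"fingers":-1},{"translation":[2.6,-0.7,0],"angular":[0,0,0],"fingers":-1},{"translation":[2.6,-0.7,0],"angular":[0,0,0],"fingers":-1}]' |head -2
python3 -m creep '[{"translation":[2.6,-0.7,0],"angular":[0,0,0],"fingers":-1},{"translation":[2.6,-0.7,0],"angular":[0,0,0],"fingers":-1},{"translation":[2.6,-0.7,0],"angular":[0,0,0],"fingers":-1},{"translation":[2.6,-0.7,0],"angular":[0,0,0],"fingers":-1},{"translation":[2.6,-0.7,0],"angular":[0,0,0],"fingers":-1}]' |head -2
python3 -m creep '[{"translation":[0,0,0],"angular":[0,0,0.12],"fingers":-1},{"translation":[0,0,0],"angular":[0,0,0.12],"fingers":-1},{"translation":[0,0,0],"angular":[0,0,0.12],"fingers":-1},{"translation":[0,0,0],"angular":[0,0,0.12],"fingers":-1},{"translation":[0,0,0],"angular":[0,0,0.12],"fingers":-1}]' |head -2
python3 -m creep '[{"translation":[0,0,0],"angular":[0,0,0.12],"fingers":-1},{"translation":[0,0,0],"angular":[0,0,0.12],"fingers":-1},{"translation":[0,0,0],"angular":[0,0,0.12],"fingers":-1},{"translation":[0,0,0],"angular":[0,0,0.12],"fingers":-1},{"translation":[0,0,0],"angular":[0,0,0],"fingers":-1}]' |head -2
python3 -m creep '[{"translation":[0,0,0],"angular":[0,0,0],"fingers":-1},{"translation":[0,0,0],"angular":[0,0,0],"fingers":-1},{"translation":[0,0,0],"angular":[0,0,0],"fingers":-1},{"translation":[0,0,0],"angular":[0,0,0],"fingers":-1},{"translation":[0,0,0],"angular":[0,0,0],"fingers":-1}]' |head -4
python3 - <<'E'
from h import *
C=look("pics/w9.png",seal_lid=.013)
print(to(495,-110.5,-28,14))
E
```

```text
clock: 15.97
eef_pos: [0.4983, -0.2443, 0.2129]
clock: 16.38
eef_pos: [0.4951, -0.1097, 0.2131]
clock: 16.8
eef_pos: [0.4953, -0.1109, 0.213]
clock: 17.22
eef_pos: [0.4954, -0.111, 0.2131]
clock: 17.63
eef_pos: [0.4958, -0.112, 0.2139]
eef_rot: [3.142, 0.0, 0.251]
force: [-0.1, 0.2, 0.4]
seal_lid [(0.94, array([223.,  83.,  59., 140.]), array([ 492.1, -110. ,  167.4,   63.1,   14. ]))]
(array([-0.05, -0.17, 24.19]), np.float64(0.00616437631361455))
```

```bash
python3 -m creep '[{"translation":[-0.2,-0.25,2],"angular":[0,0,0.006],"fingers":-1},{"translation":[0,0,4],"angular":[0,0,0],"fingers":-1},{"translation":[0,0,4],"angular":[0,0,0],"fingers":-1},{"translation":[0,0,4],"angular":[0,0,0],"fingers":-1},{"translation":[0,0,3],"angular":[0,0,0],"fingers":-1}]' |head -4
python3 -m creep '[{"translation":[0,0,2],"angular":[0,0,0],"fingers":-1},{"translation":[0,0,2],"angular":[0,0,0],"fingers":-1},{"translation":[0,0,2],"angular":[0,0,0],"fingers":-1},{"translation":[0,0,0.9],"angular":[0,0,0],"fingers":-1},{"translation":[0,0,0.3],"angular":[0,0,0],"fingers":-1}]' |head -4
python3 -m creep '[{"translation":[0,0,0],"angular":[0,0,0],"fingers":1},{"translation":[0,0,0],"angular":[0,0,0],"fingers":1},{"translation":[0,0,0],"angular":[0,0,0],"fingers":1},{"translation":[0,0,0],"angular":[0,0,0],"fingers":1},{"translation":[0,0,0],"angular":[0,0,0],"fingers":1}]' 30
python3 -m creep '[{"translation":[0,0,0],"angular":[0,0,0],"fingers":1},{"translation":[0,0,0],"angular":[0,0,0],"fingers":1},{"translation":[0,0,0],"angular":[0,0,0],"fingers":1},{"translation":[0,0,0],"angular":[0,0,0],"fingers":1},{"translation":[0,0,0],"angular":[0,0,0],"fingers":1}]'
```

```text
clock: 18.15
eef_pos: [0.4925, -0.1098, 0.0416]
eef_rot: [-3.141, 0.001, 0.244]
force: [0.7, -0.5, -0.4]
clock: 18.57
eef_pos: [0.4928, -0.1099, -0.0293]
eef_rot: [-3.14, 0.002, 0.244]
force: [0.4, 0.5, -0.8]
clock: 18.98
eef_pos: [0.4943, -0.1106, -0.0264]
eef_rot: [3.14, -0.003, 0.244]
force: [0.8, -0.2, 0.0]
gripper_width: 0.327
finger_force: 0.2
clock: 19.4
eef_pos: [0.4937, -0.1103, -0.0275]
eef_rot: [3.141, -0.001, 0.244]
force: [-0.6, -2.4, 7.2]
gripper_width: 0.02
finger_force: 31.5
```

The fingers closed on top of the lid, which fixes the calibration: the shut tips are about 38 mm above the reported TCP. I'll open and go about 17 mm deeper.

```bash
python3 -m creep '[{"translation":[0,0,-1.5],"angular":[0,0,0],"fingers":-1},{"translation":[0,0,0],"angular":[0,0,0],"fingers":-1},{"translation":[0,0,0],"angular":[0,0,0],"fingers":-1},{"translation":[0,0,0],"angular":[0,0,0],"fingers":-1},{"translation":[0,0,0],"angular":[0,0,0],"fingers":-1}]' |tail -4
python3 -m creep '[{"translation":[0,0,0],"angular":[0,0,0],"fingers":-1},{"translation":[0,0,0.8],"angular":[0,0,0],"fingers":-1},{"translation":[0,0,0.8],"angular":[0,0,0],"fingers":-1},{"translation":[0,0,0.8],"angular":[0,0,0],"fingers":-1},{"translation":[0,0,0.3],"angular":[0,0,0],"fingers":-1}]' |tail -5
python3 -m creep '[{"translation":[0,0,0.2],"angular":[0,0,0],"fingers":-1},{"translation":[0,0,0.2],"angular":[0,0,0],"fingers":-1},{"translation":[0,0,0.1],"angular":[0,0,0],"fingers":-1},{"translation":[0,0,0],"angular":[0,0,0],"fingers":-1},{"translation":[0,0,0],"angular":[0,0,0],"fingers":-1}]' |tail -5
python3 -m creep '[{"translation":[0,0,0],"angular":[0,0,0],"fingers":1},{"translation":[0,0,0],"angular":[0,0,0],"fingers":1},{"translation":[0,0,0],"angular":[0,0,0],"fingers":1},{"translation":[0,0,0],"angular":[0,0,0],"fingers":1},{"translation":[0,0,0],"angular":[0,0,0],"fingers":1}]' 30
```

```text
eef_rot: [-3.141, 0.001, 0.244]
force: [-1.1, 0.6, -0.5]
gripper_width: 0.727
finger_force: 0.0
eef_pos: [0.4927, -0.1099, -0.0414]
eef_rot: [-3.141, 0.001, 0.244]
force: [-5.5, 2.5, 51.1]
gripper_width: 1.0
finger_force: 25.1
eef_pos: [0.493, -0.1098, -0.0416]
eef_rot: [3.141, -0.001, 0.244]
force: [-12.0, 3.0, 70.6]
gripper_width: 1.001
finger_force: 35.2
clock: 21.07
eef_pos: [0.4928, -0.1092, -0.0412]
eef_rot: [-3.141, -0.0, 0.244]
force: [-12.0, 9.5, 77.9]
gripper_width: 0.987
finger_force: 39.1
```

```bash
python3 -m creep '[{"translation":[0,0,-1.5],"angular":[0,0,0],"fingers":-1},{"translation":[0,0,-2],"angular":[0,0,0],"fingers":-1},{"translation":[0,0,-4],"angular":[0,0,0],"fingers":-1},{"translation":[0,0,-4],"angular":[0,0,0],"fingers":-1},{"translation":[0,0,-4],"angular":[0,0,0],"fingers":-1}]' 
python3 -m creep '[{"translation":[0,0,-4],"angular":[0,0,0],"fingers":-1},{"translation":[0,0,-3],"angular":[0,0,0],"fingers":-1},{"translation":[0,0,-3],"angular":[0,0,0],"fingers":-1},{"translation":[0,0,0],"angular":[0,0,0],"fingers":-1},{"translation":[0,0,0],"angular":[0,0,0],"fingers":-1}]' |head -4
python3 - <<'E'
from h import *
C=look("pics/w10.png",seal_lid=.017)
E
```

```text
clock: 21.48
eef_pos: [0.4927, -0.1099, 0.111]
eef_rot: [-3.141, 0.001, 0.244]
force: [0.1, -0.1, -0.9]
gripper_width: 1.002
finger_force: 0.0
clock: 21.9
eef_pos: [0.4937, -0.1102, 0.2108]
eef_rot: [3.14, -0.002, 0.244]
force: [0.3, 0.6, -1.5]
seal_lid [(0.66, array([200.,  81.,  55., 140.]), array([488.8, -83.9, 164.8,  60.4,  14.4]))]
```

View pics/w10.png

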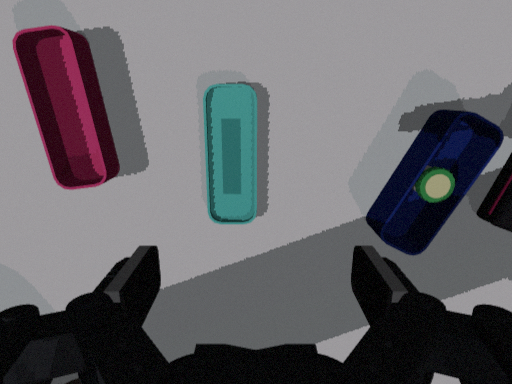

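The lid got pushed about 26 mm sideways and now sits at (231,152) in the picture, or (489,-84) in the world. One finger then landed on its rim, so the open tips are about 58 mm above the reported TCP and the shut tips about 45 mm, which agrees with the camera geometry. I'll retry with TCP z near -50 mm.

```bash
python3 -m creep '[{"translation":[0.16,-1.35,0],"angular":[0,0,-0.007],"fingers":-1},{"translation":[0,-1.3,4],"angular":[0,0,0],"fingers":-1},{"translation":[0,0,4],"angular":[0,0,0],"fingers":-1},{"translation":[0,0,4],"angular":[0,0,0],"fingers":-1},{"translation":[0,0,3],"angular":[0,0,0],"fingers":-1}]' |head -4
python3 -m creep '[{"translation":[0,0,3],"angular":[0,0,0],"fingers":-1},{"translation":[0,0,3],"angular":[0,0,0],"fingers":-1},{"translation":[0,0,2],"angular":[0,0,0],"fingers":-1},{"translation":[0,0,1],"angular":[0,0,0],"fingers":-1},{"translation":[0,0,0.5],"angular":[0,0,0],"fingers":-1}]' |head -4
python3 -m creep '[{"translation":[0,0,0.5],"angular":[0,0,0],"fingers":-1},{"translation":[0,0,0.4],"angular":[0,0,0],"fingers":-1},{"translation":[0,0,0.4],"angular":[0,0,0],"fingers":-1},{"translation":[0,0,0.3],"angular":[0,0,0],"fingers":-1},{"translation":[0,0,0],"angular":[0,0,0],"fingers":-1}]' |head -4
```

```text
clock: 22.42
eef_pos: [0.4866, -0.0827, 0.0568]
eef_rot: [-3.14, 0.003, 0.252]
force: [0.4, -0.5, -0.6]
clock: 22.83
eef_pos: [0.4871, -0.0833, -0.0367]
eef_rot: [-3.14, 0.003, 0.251]
force: [0.7, -0.2, 0.1]
clock: 23.25
eef_pos: [0.4885, -0.0841, -0.0506]
eef_rot: [3.141, -0.0, 0.251]
force: [0.4, 0.5, 0.0]
```

```bash
python3 -c "
from h import *
print(r.observe()['force'],to(488.8,-83.9,-51,14.4))"
```

```text
[0.37062728 0.47526082 0.02662487] (array([ 0.03, -0.02,  0.04]), np.float64(-0.0006084808728719082))
```

```bash
python3 -m creep '[{"translation":[0,0,0],"angular":[0,0,0],"fingers":1},{"translation":[0,0,0],"angular":[0,0,0],"fingers":1},{"translation":[0,0,0],"angular":[0,0,0],"fingers":1},{"translation":[0,0,0],"angular":[0,0,0],"fingers":1},{"translation":[0,0,0],"angular":[0,0,0],"fingers":1}]' 30
```

```text
clock: 23.67
eef_pos: [0.4899, -0.084, -0.0469]
eef_rot: [3.139, -0.005, 0.251]
force: [-5.1, 8.0, 55.0]
gripper_width: 0.827
finger_force: 27.5
```

Closing swings the tips into the table at this height. I'll raise 6 mm with the fingers closing.

```bash
python3 -m creep '[{"translation":[0,0,-0.6],"angular":[0,0,0],"fingers":-1},{"translation":[0,0,0],"angular":[0,0,0],"fingers":-1},{"translation":[0,0,0],"angular":[0,0,0],"fingers":1},{"translation":[0,0,0],"angular":[0,0,0],"fingers":1},{"translation":[0,0,0],"angular":[0,0,0],"fingers":1}]' 30
python3 -m creep '[{"translation":[0,0,0],"angular":[0,0,0],"fingers":1},{"translation":[0,0,0],"angular":[0,0,0],"fingers":1},{"translation":[0,0,0],"angular":[0,0,0],"fingers":1},{"translation":[0,0,0],"angular":[0,0,0],"fingers":1},{"translation":[0,0,0],"angular":[0,0,0],"fingers":1}]'
```

```text
clock: 24.08
eef_pos: [0.4889, -0.0845, -0.0437]
eef_rot: [3.141, -0.001, 0.251]
force: [0.6, -0.4, 17.5]
gripper_width: 0.698
finger_force: 36.5
clock: 24.5
eef_pos: [0.489, -0.0845, -0.0437]
eef_rot: [3.14, -0.001, 0.251]
force: [-1.7, -0.8, 21.9]
gripper_width: 0.695
finger_force: 38.6
```

Gripped, but the tips reach below the lid's shoulder and would catch the deep box rim. I'll regrip about 7 mm higher.

```bash
python3 -m creep '[{"translation":[0,0,0],"angular":[0,0,0],"fingers":-0.7},{"translation":[0,0,0],"angular":[0,0,0],"fingers":-0.7},{"translation":[0,0,-0.7],"angular":[0,0,0],"fingers":-0.7},{"translation":[0,0,0],"angular":[0,0,0],"fingers":-0.7},{"translation":[0,0,0],"angular":[0,0,0],"fingers":1}]' 30
python3 -m creep '[{"translation":[0,0,0],"angular":[0,0,0],"fingers":1},{"translation":[0,0,0],"angular":[0,0,0],"fingers":1},{"translation":[0,0,0],"angular":[0,0,0],"fingers":1},{"translation":[0,0,0],"angular":[0,0,0],"fingers":1},{"translation":[0,0,0],"angular":[0,0,0],"fingers":1}]'
```

```text
clock: 24.92
eef_pos: [0.4885, -0.0842, -0.0375]
eef_rot: [3.141, -0.0, 0.251]
force: [-0.3, 0.6, -0.5]
gripper_width: 0.729
finger_force: 0.0
clock: 25.33
eef_pos: [0.4885, -0.0841, -0.0374]
eef_rot: [3.141, -0.0, 0.251]
force: [0.0, 0.2, 7.3]
gripper_width: 0.697
finger_force: 31.1
```

```bash
python3 -m creep '[{"translation":[0,0,-1],"angular":[0,0,0],"fingers":1},{"translation":[0,0,-2.5],"angular":[0,0,0],"fingers":1},{"translation":[0,0,-3],"angular":[0,0,0],"fingers":1},{"translation":[0,0,-3],"angular":[0,0,0],"fingers":1},{"translation":[0,0,-2.5],"angular":[0,0,0],"fingers":1}]' |tail -2
python3 -m creep '[{"translation":[0,0,0],"angular":[0,0,0.11],"fingers":1},{"translation":[0,0,0],"angular":[0,0,0.12],"fingers":1},{"translation":[0,0,0],"angular":[0,0,0.12],"fingers":1},{"translation":[0,0,0],"angular":[0,0,0.12],"fingers":1},{"translation":[0,0,0],"angular":[0,0,0.02],"fingers":1}]' |tail -2
python3 -m creep '[{"translation":[0.7,1.8,0],"angular":[0,0,0],"fingers":1},{"translation":[0.9,2.3,0],"angular":[0,0,0],"fingers":1},{"translation":[0.9,2.3,0],"angular":[0,0,0],"fingers":1},{"translation":[0.9,2.3,0],"angular":[0,0,0],"fingers":1},{"translation":[0.9,2.3,0],"angular":[0,0,0],"fingers":1}]' |tail -2
python3 -m creep '[{"translation":[0.9,2.3,0],"angular":[0,0,0],"fingers":1},{"translation":[0.9,2.3,0],"angular":[0,0,0],"fingers":1},{"translation":[0.9,2.3,0],"angular":[0,0,0],"fingers":1},{"translation":[0.7,1.8,0],"angular":[0,0,0],"fingers":1},{"translation":[0.5,1.6,0],"angular":[0,0,0],"fingers":1}]' |tail -2
python3 -m creep '[{"translation":[0,0,0],"angular":[0,0,0],"fingers":1},{"translation":[0,0,0],"angular":[0,0,0],"fingers":1},{"translation":[0,0,0],"angular":[0,0,0],"fingers":1},{"translation":[0,0,0],"angular":[0,0,0],"fingers":1},{"translation":[0,0,0],"angular":[0,0,0],"fingers":1}]'
python3 - <<'E'
from h import *
z=r.observe()["eef_pos"][2]+.0374+.017
C=look("pics/w11.png",seal_lid=z)
print(to(518,-313.2,7.6,-13.75))
E
```

```text
gripper_width: 0.693
finger_force: 33.6
gripper_width: 0.693
finger_force: 33.6
gripper_width: 0.691
finger_force: 33.6
gripper_width: 0.692
finger_force: 33.6
clock: 27.42
eef_pos: [0.5176, -0.3096, 0.0825]
eef_rot: [-3.142, 0.0, -0.238]
force: [0.1, 0.6, -0.9]
gripper_width: 0.692
finger_force: 33.6
seal_lid [(0.94, array([174.,  58., 163., 290.]), array([ 536.1, -315.9,  128.5,   60.6,  -13.8]))]
(array([0.11, 0.32, 7.49]), np.float64(0.0017988684641752073))
```

View pics/w11.png

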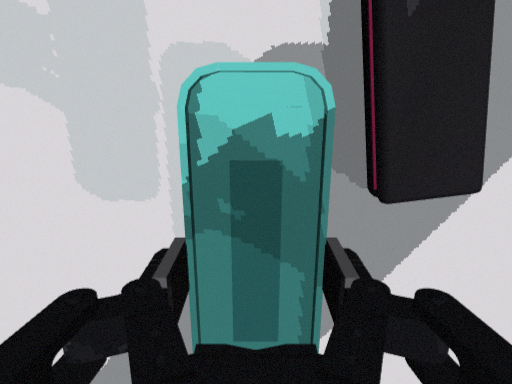

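The turquoise lid is held square at columns 178–334, centred on 256. That shows the wrist camera reads about 1.5 mm off sideways, which I've included in the target. Next I'll descend towards the box.

```bash
python3 -m creep '[{"translation":[0.06,0.29,0.5],"angular":[0,0,0.002],"fingers":1},{"translation":[0,0,1.5],"angular":[0,0,0],"fingers":1},{"translation":[0,0,2],"angular":[0,0,0],"fingers":1},{"translation":[0,0,1.5],"angular":[0,0,0],"fingers":1},{"translation":[0,0,1],"angular":[0,0,0],"fingers":1}]' |head -4
python3 -m creep '[{"translation":[0,0,0.3],"angular":[0,0,0],"fingers":1},{"translation":[0,0,0.2],"angular":[0,0,0],"fingers":1},{"translation":[0,0,0.2],"angular":[0,0,0],"fingers":1},{"translation":[0,0,0],"angular":[0,0,0],"fingers":1},{"translation":[0,0,0],"angular":[0,0,0],"fingers":1}]' |head -4
python3 -m creep '[{"translation":[0,0,0.1],"angular":[0,0,0],"fingers":1},{"translation":[0,0,0.1],"angular":[0,0,0],"fingers":1},{"translation":[0,0,0],"angular":[0,0,0],"fingers":1},{"translation":[0,0,0],"angular":[0,0,0],"fingers":1},{"translation":[0,0,0],"angular":[0,0,0],"fingers":1}]'
```

```text
clock: 27.93
eef_pos: [0.517, -0.3131, 0.0156]
eef_rot: [-3.141, 0.002, -0.241]
force: [-0.5, -0.5, -0.5]
clock: 28.35
eef_pos: [0.5178, -0.3136, 0.011]
eef_rot: [3.141, -0.001, -0.241]
force: [0.2, 1.3, -0.9]
clock: 28.77
eef_pos: [0.5178, -0.3134, 0.0089]
eef_rot: [3.141, -0.001, -0.241]
force: [0.1, 3.3, 5.6]
gripper_width: 0.692
finger_force: 34.2
```

```bash
python3 -m creep '[{"translation":[0,0,0.1],"angular":[0,0,0],"fingers":1},{"translation":[0,0,0.1],"angular":[0,0,0],"fingers":1},{"translation":[0,0,0],"angular":[0,0,0],"fingers":1},{"translation":[0,0,0],"angular":[0,0,0],"fingers":1},{"translation":[0,0,0],"angular":[0,0,0],"fingers":1}]'
```

```text
clock: 29.18
eef_pos: [0.5179, -0.3133, 0.0076]
eef_rot: [3.141, -0.001, -0.241]
force: [-2.0, 6.6, 14.6]
gripper_width: 0.692
finger_force: 35.2
```

```bash
python3 -m creep '[{"translation":[0,0,-0.1],"angular":[0,0,0],"fingers":-0.7},{"translation":[0,0,0],"angular":[0,0,0],"fingers":-0.7},{"translation":[0,0,0],"angular":[0,0,0],"fingers":-0.7},{"translation":[0,0,0],"angular":[0,0,0],"fingers":-0.7},{"translation":[0,0,-1],"angular":[0,0,0],"fingers":-0.7}]'
python3 -m creep '[{"translation":[0,0,-3],"angular":[0,0,0],"fingers":-1},{"translation":[0,0,-4],"angular":[0,0,0],"fingers":-1},{"translation":[0,0,-4],"angular":[0,0,0],"fingers":-1},{"translation":[0,0,-4],"angular":[0,0,0],"fingers":-1},{"translation":[0,0,-4],"angular":[0,0,0],"fingers":-1}]' |head -4
python3 -m creep '[{"translation":[0,0,0],"angular":[0,0,0],"fingers":-1},{"translation":[0,0,0],"angular":[0,0,0],"fingers":-1},{"translation":[0,0,0],"angular":[0,0,0],"fingers":-1},{"translation":[0,0,0],"angular":[0,0,0],"fingers":-1},{"translation":[0,0,0],"angular":[0,0,0],"fingers":-1}]' |head -4
python3 - <<'E'
from h import *
C=look("pics/w12.png",seal_lid=.062,deep_box=.05)
im=cv2.imread("pics/w12.png")[40:260,180:350]; cv2.imwrite("pics/c12.png",cv2.resize(im,None,fx=2.6,fy=2.6))
print(to(495,99,210,21.5))
E
```

```text
clock: 29.6
eef_pos: [0.5167, -0.3129, 0.016]
eef_rot: [-3.14, 0.003, -0.241]
force: [0.0, 0.8, 0.4]
gripper_width: 0.849
finger_force: 0.0
clock: 30.02
eef_pos: [0.5171, -0.3132, 0.2101]
eef_rot: [3.141, -0.0, -0.241]
force: [1.4, 0.0, 0.1]
clock: 30.43
eef_pos: [0.5171, -0.3131, 0.206]
eef_rot: [-3.141, 0.002, -0.241]
force: [0.3, 0.4, -1.4]
seal_lid [(0.85, array([223.,  81.,  64., 157.]), array([ 517.9, -315.2,  165.8,   61.9,  -13.9]))]
deep_box []
(array([-12.02, -39.5 ,  -0.32]), np.float64(-0.6165182683263453))
```

View pics/c12.png

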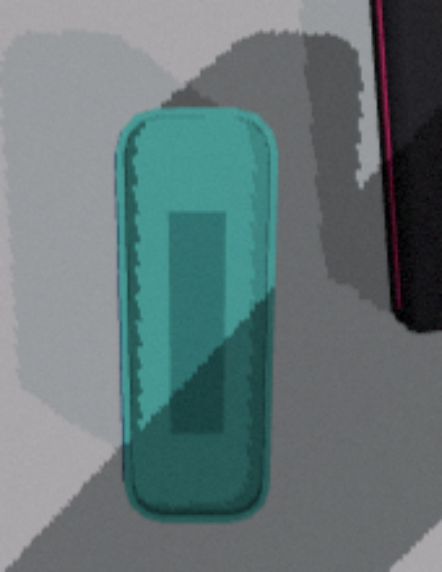

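The lid sits flush on the navy box, centred at about column 256 with hardly any navy showing around it, so it's home. Comparing it with the release pose, the wrist camera reads +0.5 mm in tool x and +1.8 mm in tool y. Next is the pink box.

```bash
python3 -m creep '[{"translation":[-1,-3.3,0],"angular":[0,0,0],"fingers":-1},{"translation":[-1,-3.3,0],"angular":[0,0,0],"fingers":-1},{"translation":[-1,-3.3,0],"angular":[0,0,0],"fingers":-1},{"translation":[-1,-3.3,0],"angular":[0,0,0],"fingers":-1},{"translation":[-1,-3.3,0],"angular":[0,0,0],"fingers":-1}]' |head -2
python3 -m creep '[{"translation":[-1,-3.3,0],"angular":[0,0,0],"fingers":-1},{"translation":[-1,-3.3,0],"angular":[0,0,0],"fingers":-1},{"translation":[-1,-3.3,0],"angular":[0,0,0],"fingers":-1},{"translation":[-1,-3.3,0],"angular":[0,0,0],"fingers":-1},{"translation":[-1,-3.3,0],"angular":[0,0,0],"fingers":-1}]' |head -2
python3 -m creep '[{"translation":[-1,-3.3,0],"angular":[0,0,0],"fingers":-1},{"translation":[-1,-3.3,0],"angular":[0,0,0],"fingers":-1},{"translation":[0,0,0],"angular":[0,0,-0.12],"fingers":-1},{"translation":[0,0,0],"angular":[0,0,-0.12],"fingers":-1},{"translation":[0,0,0],"angular":[0,0,-0.12],"fingers":-1}]' |head -2
python3 -m creep '[{"translation":[0,0,0],"angular":[0,0,-0.12],"fingers":-1},{"translation":[0,0,0],"angular":[0,0,-0.12],"fingers":-1},{"translation":[0,0,0],"angular":[0,0,0],"fingers":-1},{"translation":[0,0,0],"angular":[0,0,0],"fingers":-1},{"translation":[0,0,0],"angular":[0,0,0],"fingers":-1}]' |head -4
python3 - <<'E'
from h import *
C=look("pics/w13.png",shallow_box=.041)
s=r.observe(); print(s["eef_pos"],s["eef_rot"][2])
E
```

```text
clock: 31.0
eef_pos: [0.5079, -0.1398, 0.2069]
clock: 31.42
eef_pos: [0.4988, 0.0325, 0.2071]
clock: 31.83
eef_pos: [0.4954, 0.1006, 0.207]
clock: 32.25
eef_pos: [0.4955, 0.0997, 0.2071]
eef_rot: [-3.142, 0.0, 0.355]
force: [-0.5, 0.3, -0.8]
shallow_box []
[0.4955828  0.09974804 0.20722707] 0.35616576874016737
```

```bash
cat >> h.py <<'E'
def colour(h0,h1,z,smin=90):
    C=cam("wrist"); im=r.get_image("wrist"); cv2.imwrite("pics/last.png",im[:,:,::-1])
    m=cv2.inRange(cv2.cvtColor(im,cv2.COLOR_RGB2HSV),(h0,smin,40),(h1,255,255))
    m=cv2.morphologyEx(m,cv2.MORPH_CLOSE,np.ones((9,9)))
    return rect(m,C,z)
E
python3 - <<'E'
from h import *
print(colour(155,178,.041))
C=look(shallow_box=.041)
E
```

```text
[497.   97.9 164.9  60.3  21.3]
shallow_box [(0.9, array([226.,  80.,  59., 156.]), array([497.7,  98.2, 165.9,  62.1,  21.2]))]
```

```bash
python3 -m creep '[{"translation":[0.04,0.04,3],"angular":[0,0,-0.015],"fingers":-1},{"translation":[0,0,4],"angular":[0,0,0],"fingers":-1},{"translation":[0,0,4],"angular":[0,0,0],"fingers":-1},{"translation":[0,0,3],"angular":[0,0,0],"fingers":-1},{"translation":[0,0,2],"angular":[0,0,0],"fingers":-1}]' |head -4
python3 -m creep '[{"translation":[0,0,2.2],"angular":[0,0,0],"fingers":-1},{"translation":[0,0,2.2],"angular":[0,0,0],"fingers":-1},{"translation":[0,0,2],"angular":[0,0,0],"fingers":-1},{"translation":[0,0,1],"angular":[0,0,0],"fingers":-1},{"translation":[0,0,0.5],"angular":[0,0,0],"fingers":-1}]' |head -4
python3 -m creep '[{"translation":[0,0,0],"angular":[0,0,0],"fingers":1},{"translation":[0,0,0],"angular":[0,0,0],"fingers":1},{"translation":[0,0,0],"angular":[0,0,0],"fingers":1},{"translation":[0,0,0],"angular":[0,0,0],"fingers":1},{"translation":[0,0,0],"angular":[0,0,0],"fingers":1}]' 30
python3 -m creep '[{"translation":[0,0,0],"angular":[0,0,0],"fingers":1},{"translation":[0,0,0],"angular":[0,0,0],"fingers":1},{"translation":[0,0,0],"angular":[0,0,0],"fingers":1},{"translation":[0,0,0],"angular":[0,0,0],"fingers":1},{"translation":[0,0,0],"angular":[0,0,0],"fingers":1}]'
```

```text
clock: 32.92
eef_pos: [0.495, 0.0994, 0.0446]
eef_rot: [-3.141, 0.003, 0.373]
force: [-0.0, -0.2, 0.6]
clock: 33.33
eef_pos: [0.4956, 0.0995, -0.0329]
eef_rot: [-3.141, 0.002, 0.373]
force: [-0.5, 0.1, -0.1]
clock: 33.75
eef_pos: [0.4966, 0.0996, -0.0308]
eef_rot: [3.141, -0.002, 0.374]
force: [0.2, -0.3, 5.5]
gripper_width: 0.693
finger_force: 33.6
clock: 34.17
eef_pos: [0.4965, 0.0996, -0.0308]
eef_rot: [3.141, -0.001, 0.374]
force: [-1.0, 0.2, 7.8]
gripper_width: 0.702
finger_force: 33.8
```

```bash
python3 -m creep '[{"translation":[0,0,-1],"angular":[0,0,0],"fingers":1},{"translation":[0,0,-2],"angular":[0,0,0],"fingers":1},{"translation":[0,0,-3],"angular":[0,0,0],"fingers":1},{"translation":[0,0,-3],"angular":[0,0,0],"fingers":1},{"translation":[0,0,-2],"angular":[0,0,0],"fingers":1}]' |tail -2
python3 -m creep '[{"translation":[0,0,0],"angular":[0,0,0.123],"fingers":1},{"translation":[0,0,0],"angular":[0,0,0.123],"fingers":1},{"translation":[0,0,0],"angular":[0,0,0.123],"fingers":1},{"translation":[0,0,0],"angular":[0,0,0.123],"fingers":1},{"translation":[0,0,0],"angular":[0,0,0.123],"fingers":1}]' |tail -2
python3 -m creep '[{"translation":[0.5,1.7,0],"angular":[0,0,0],"fingers":1},{"translation":[0.8,2.7,0],"angular":[0,0,0],"fingers":1},{"translation":[0.9,2.9,0],"angular":[0,0,0],"fingers":1},{"translation":[0.9,2.9,0],"angular":[0,0,0],"fingers":1},{"translation":[0.9,2.9,0],"angular":[0,0,0],"fingers":1}]' |tail -2
python3 -m creep '[{"translation":[0.9,2.9,0],"angular":[0,0,0],"fingers":1},{"translation":[0.9,2.9,0],"angular":[0,0,0],"fingers":1},{"translation":[0.9,2.9,0],"angular":[0,0,0],"fingers":1},{"translation":[0.9,2.9,0],"angular":[0,0,0],"fingers":1},{"translation":[0.9,2.9,0],"angular":[0,0,0],"fingers":1}]' |tail -2
python3 -m creep '[{"translation":[0.9,2.9,0],"angular":[0,0,0],"fingers":1},{"translation":[0.8,2.9,0],"angular":[0,0,0],"fingers":1},{"translation":[0.8,2.6,0],"angular":[0,0,0],"fingers":1},{"translation":[0.5,1.5,0],"angular":[0,0,0],"fingers":1},{"translation":[0.4,1,0],"angular":[0,0,0],"fingers":1}]' |tail -2
python3 -m creep '[{"translation":[0,0,0],"angular":[0,0,0],"fingers":1},{"translation":[0,0,0],"angular":[0,0,0],"fingers":1},{"translation":[0,0,0],"angular":[0,0,0],"fingers":1},{"translation":[0,0,0],"angular":[0,0,0],"fingers":1},{"translation":[0,0,0],"angular":[0,0,0],"fingers":1}]'
python3 -c "
from h import *
print(to(518.1,-313.3,26.2,-13.8))"
```

```text
gripper_width: 0.699
finger_force: 32.9
gripper_width: 0.698
finger_force: 32.9
gripper_width: 0.698
finger_force: 32.9
gripper_width: 0.699
finger_force: 32.9
gripper_width: 0.697
finger_force: 32.9
clock: 36.67
eef_pos: [0.5198, -0.3017, 0.0785]
eef_rot: [-3.142, 0.0, -0.24]
force: [-0.4, -0.5, -1.1]
gripper_width: 0.699
finger_force: 32.9
(array([0.11, 1.17, 5.23]), np.float64(0.0008996423759577432))
```

```bash
python3 -m creep '[{"translation":[0.11,0.6,0],"angular":[0,0,0],"fingers":1},{"translation":[0,0.57,1],"angular":[0,0,0],"fingers":1},{"translation":[0,0,1.5],"angular":[0,0,0],"fingers":1},{"translation":[0,0,1.2],"angular":[0,0,0],"fingers":1},{"translation":[0,0,0.7],"angular":[0,0,0],"fingers":1}]' |head -4
python3 -m creep '[{"translation":[0,0,0.2],"angular":[0,0,0],"fingers":1},{"translation":[0,0,0.2],"angular":[0,0,0],"fingers":1},{"translation":[0,0,0.1],"angular":[0,0,0],"fingers":1},{"translation":[0,0,0],"angular":[0,0,0],"fingers":1},{"translation":[0,0,0],"angular":[0,0,0],"fingers":1}]' |head -4
python3 -m creep '[{"translation":[0,0,0.1],"angular":[0,0,0],"fingers":1},{"translation":[0,0,0.1],"angular":[0,0,0],"fingers":1},{"translation":[0,0,0],"angular":[0,0,0],"fingers":1},{"translation":[0,0,0],"angular":[0,0,0],"fingers":1},{"translation":[0,0,0],"angular":[0,0,0],"fingers":1}]' |head -4
```

```text
clock: 37.08
eef_pos: [0.5172, -0.3143, 0.0323]
eef_rot: [-3.141, 0.002, -0.242]
force: [-1.0, -0.2, -0.4]
clock: 37.5
eef_pos: [0.5182, -0.3145, 0.0298]
eef_rot: [3.141, -0.001, -0.241]
force: [0.6, 0.4, -1.0]
clock: 37.92
eef_pos: [0.518, -0.3144, 0.0274]
eef_rot: [3.141, -0.0, -0.241]
force: [0.5, 0.2, -0.4]
```

```bash
python3 -m creep '[{"translation":[0,-0.08,0],"angular":[0,0,0],"fingers":1},{"translation":[0,0,0.1],"angular":[0,0,0],"fingers":1},{"translation":[0,0,0.1],"angular":[0,0,0],"fingers":1},{"translation":[0,0,0],"angular":[0,0,0],"fingers":1},{"translation":[0,0,0],"angular":[0,0,0],"fingers":1}]' |head -4
python3 -m creep '[{"translation":[0,0,0.1],"angular":[0,0,0],"fingers":1},{"translation":[0,0,0],"angular":[0,0,0],"fingers":1},{"translation":[0,0,0],"angular":[0,0,0],"fingers":1},{"translation":[0,0,0],"angular":[0,0,0],"fingers":1},{"translation":[0,0,0],"angular":[0,0,0],"fingers":1}]' |head -4
```

```text
clock: 38.33
eef_pos: [0.5183, -0.3136, 0.0262]
eef_rot: [3.141, -0.001, -0.241]
force: [-2.9, 1.3, 8.7]
clock: 38.75
eef_pos: [0.5183, -0.3136, 0.0262]
eef_rot: [3.141, -0.001, -0.241]
force: [-5.3, 3.7, 19.2]
```

Home at TCP z = 26.2 mm as predicted, so I'll release, lift and look.

```bash
python3 -m creep '[{"translation":[0,0,-0.1],"angular":[0,0,0],"fingers":-0.7},{"translation":[0,0,0],"angular":[0,0,0],"fingers":-0.7},{"translation":[0,0,0],"angular":[0,0,0],"fingers":-0.7},{"translation":[0,0,0],"angular":[0,0,0],"fingers":-0.7},{"translation":[0,0,-1],"angular":[0,0,0],"fingers":-0.7}]' | tail -5
python3 -m creep '[{"translation":[0,0,-3],"angular":[0,0,0],"fingers":-1},{"translation":[0,0,-4],"angular":[0,0,0],"fingers":-1},{"translation":[0,0,-4],"angular":[0,0,0],"fingers":-1},{"translation":[0,0,-4],"angular":[0,0,0],"fingers":-1},{"translation":[0,0,-4],"angular":[0,0,0],"fingers":-1}]' |head -4
python3 -m creep '[{"translation":[0,0,0],"angular":[0,0,0],"fingers":-1},{"translation":[0,0,0],"angular":[0,0,0],"fingers":-1},{"translation":[0,0,0],"angular":[0,0,0],"fingers":-1},{"translation":[0,0,0],"angular":[0,0,0],"fingers":-1},{"translation":[0,0,0],"angular":[0,0,0],"fingers":-1}]' |head -4
python3 - <<'E'
from h import *
print(colour(155,178,.098))
im=cv2.imread("pics/last.png")[30:280,170:360]; cv2.imwrite("pics/c14.png",cv2.resize(im,None,fx=2.3,fy=2.3))
print(to(590,145,190,0))
E
```

```text
eef_pos: [0.5174, -0.313, 0.0339]
eef_rot: [-3.14, 0.003, -0.241]
force: [-0.6, 0.0, -0.5]
gripper_width: 0.848
finger_force: 0.0
clock: 39.58
eef_pos: [0.5177, -0.3133, 0.2281]
eef_rot: [3.141, -0.0, -0.241]
force: [0.5, 0.3, -0.2]
clock: 40.0
eef_pos: [0.5177, -0.3133, 0.224]
eef_rot: [-3.141, 0.002, -0.241]
force: [0.1, -1.0, 0.2]
[ 518.9 -315.7  165.4   60.3  -13.9]
(array([ -3.93, -46.23,   3.46]), np.float64(-0.24122630071818318))
```

View pics/c14.png

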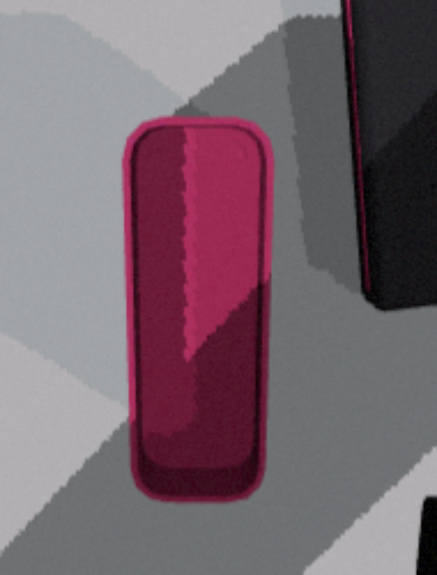

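The pink box shows flush in place, with its rim around (255,165) in the full image. On to the red pot.

```bash
python3 -m creep '[{"translation":[-0.3,-3.2,0.1],"angular":[0,0,0],"fingers":-1},{"translation":[-0.3,-3.2,0.1],"angular":[0,0,0],"fingers":-1},{"translation":[-0.3,-3.2,0.1],"angular":[0,0,0],"fingers":-1},{"translation":[-0.3,-3.2,0.1],"angular":[0,0,0],"fingers":-1},{"translation":[-0.3,-3.2,0.1],"angular":[0,0,0],"fingers":-1}]' |head -2
python3 -m creep '[{"translation":[-0.3,-3.2,0.1],"angular":[0,0,0],"fingers":-1},{"translation":[-0.3,-3.2,0.1],"angular":[0,0,0],"fingers":-1},{"translation":[-0.3,-3.2,0.1],"angular":[0,0,0],"fingers":-1},{"translation":[-0.3,-3.2,0.1],"angular":[0,0,0],"fingers":-1},{"translation":[-0.3,-3.2,0.1],"angular":[0,0,0],"fingers":-1}]' |head -2
python3 -m creep '[{"translation":[-0.3,-3.2,0.5],"angular":[0,0,0],"fingers":-1},{"translation":[-0.3,-3.2,0.5],"angular":[0,0,0],"fingers":-1},{"translation":[-0.3,-3.2,0.5],"angular":[0,0,0],"fingers":-1},{"translation":[-0.3,-3.2,0.5],"angular":[0,0,0],"fingers":-1},{"translation":[-0.3,-3,0.5],"angular":[0,0,0],"fingers":-1}]' |head -2
python3 -m creep '[{"translation":[0,0,0],"angular":[0,0,0],"fingers":-1},{"translation":[0,0,0],"angular":[0,0,0],"fingers":-1},{"translation":[0,0,0],"angular":[0,0,0],"fingers":-1},{"translation":[0,0,0],"angular":[0,0,0],"fingers":-1},{"translation":[0,0,0],"angular":[0,0,0],"fingers":-1}]' |head -2
python3 - <<'E'
from h import *
C=look("pics/w15.png",flat_pot=.022)
s=r.observe(); print(s["eef_pos"],to(657,164,-30))
E
```

```text
clock: 40.47
eef_pos: [0.5416, -0.1532, 0.2195]
clock: 40.88
eef_pos: [0.5653, 0.0059, 0.2146]
clock: 41.3
eef_pos: [0.5884, 0.1631, 0.1892]
clock: 41.72
eef_pos: [0.5887, 0.1603, 0.1904]
flat_pot [(0.69, array([216.,  78.,  43.,  40.]), array([660.1, 159.6,  44.6,  43.7,  76. ]))]
[0.58872245 0.16044099 0.19051102] (array([ 6.54, -1.98, 22.05]), None)
```

```bash
python3 -m creep '[{"translation":[1.4,-0.36,1],"angular":[0,0,0],"fingers":-1},{"translation":[1.4,-0.36,1],"angular":[0,0,0],"fingers":-1},{"translation":[1.4,-0.36,2],"angular":[0,0,0],"fingers":-1},{"translation":[1.4,-0.36,3],"angular":[0,0,0],"fingers":-1},{"translation":[1.3,-0.36,3],"angular":[0,0,0],"fingers":-1}]' |head -2
python3 -m creep '[{"translation":[0,0,3],"angular":[0,0,0],"fingers":-1},{"translation":[0,0,3],"angular":[0,0,0],"fingers":-1},{"translation":[0,0,3],"angular":[0,0,0],"fingers":-1},{"translation":[0,0,2.5],"angular":[0,0,0],"fingers":-1},{"translation":[0,0,1.2],"angular":[0,0,0],"fingers":-1}]' |head -4
python3 -m creep '[{"translation":[0,0,0],"angular":[0,0,0],"fingers":1},{"translation":[0,0,0],"angular":[0,0,0],"fingers":1},{"translation":[0,0,0],"angular":[0,0,0],"fingers":1},{"translation":[0,0,0],"angular":[0,0,0],"fingers":1},{"translation":[0,0,0],"angular":[0,0,0],"fingers":1}]' 30
python3 -m creep '[{"translation":[0,0,0],"angular":[0,0,0],"fingers":1},{"translation":[0,0,0],"angular":[0,0,0],"fingers":1},{"translation":[0,0,0],"angular":[0,0,0],"fingers":1},{"translation":[0,0,0],"angular":[0,0,0],"fingers":1},{"translation":[0,0,0],"angular":[0,0,0],"fingers":1}]'
```

```text
clock: 42.23
eef_pos: [0.6612, 0.1617, 0.0901]
clock: 42.65
eef_pos: [0.6586, 0.1615, -0.0399]
eef_rot: [3.14, 0.004, -0.242]
force: [0.3, -0.1, 0.3]
clock: 43.07
eef_pos: [0.6611, 0.1624, -0.0345]
eef_rot: [-3.141, -0.003, -0.241]
force: [-0.5, -0.8, 7.4]
gripper_width: 0.521
finger_force: 30.6
clock: 43.48
eef_pos: [0.6611, 0.1624, -0.0345]
eef_rot: [-3.141, -0.003, -0.241]
force: [-0.4, -1.6, 6.4]
gripper_width: 0.522
finger_force: 30.6
```

```bash
python3 -m creep '[{"translation":[0,0,-1],"angular":[0,0,0],"fingers":1},{"translation":[0,0,-3],"angular":[0,0,0],"fingers":1},{"translation":[0,0,-4],"angular":[0,0,-0.12],"fingers":1},{"translation":[0,0,-4],"angular":[0,0,-0.12],"fingers":1},{"translation":[0,0,-2],"angular":[0,0,-0.12],"fingers":1}]' |tail -2
python3 -m creep '[{"translation":[0,0,0],"angular":[0,0,-0.12],"fingers":1},{"translation":[0,0,0],"angular":[0,0,-0.12],"fingers":1},{"translation":[0,0,0],"angular":[0,0,-0.12],"fingers":1},{"translation":[0,0,0],"angular":[0,0,-0.12],"fingers":1},{"translation":[0,0,0],"angular":[0,0,-0.12],"fingers":1}]' |tail -2
python3 -m creep '[{"translation":[0,0,0],"angular":[0,0,-0.12],"fingers":1},{"translation":[0,0,0],"angular":[0,0,-0.12],"fingers":1},{"translation":[0,0,0],"angular":[0,0,-0.12],"fingers":1},{"translation":[0,0,0],"angular":[0,0,-0.12],"fingers":1},{"translation":[0,0,0],"angular":[0,0,-0.12],"fingers":1}]' |head -3
python3 -m creep '[{"translation":[-2,0,0],"angular":[0,0,-0.01],"fingers":1},{"translation":[-3,0,0],"angular":[0,0,0],"fingers":1},{"translation":[-3.3,-0.2,0],"angular":[0,0,0],"fingers":1},{"translation":[-3.3,-0.2,0],"angular":[0,0,0],"fingers":1},{"translation":[-3.3,-0.2,0],"angular":[0,0,0],"fingers":1}]' |tail -2
python3 -m creep '[{"translation":[-3.3,-0.2,0],"angular":[0,0,0],"fingers":1},{"translation":[-3.3,-0.2,0],"angular":[0,0,0],"fingers":1},{"translation":[-3.3,-0.2,0],"angular":[0,0,0],"fingers":1},{"translation":[-3.3,-0.2,0],"angular":[0,0,0],"fingers":1},{"translation":[-3.3,-0.2,0],"angular":[0,0,0],"fingers":1}]' |tail -2
python3 -m creep '[{"translation":[-3.3,-0.2,0],"angular":[0,0,0],"fingers":1},{"translation":[-3.3,-0.2,0],"angular":[0,0,0],"fingers":1},{"translation":[-3.3,-0.2,0],"angular":[0,0,0],"fingers":1},{"translation":[-3,-0.2,0],"angular":[0,0,0],"fingers":1},{"translation":[-2,-0.2,0],"angular":[0,0,0],"fingers":1}]' 
python3 -m creep '[{"translation":[0,0,0],"angular":[0,0,0],"fingers":1},{"translation":[0,0,0],"angular":[0,0,0],"fingers":1},{"translation":[0,0,0],"angular":[0,0,0],"fingers":1},{"translation":[0,0,0],"angular":[0,0,0],"fingers":1},{"translation":[0,0,0],"angular":[0,0,0],"fingers":1}]' |head -2
python3 -c "
from h import *
print(to(518,-313,31.5,76.2))"
```

```text
gripper_width: 0.519
finger_force: 30.9
gripper_width: 0.523
finger_force: 30.8
clock: 44.73
eef_pos: [0.6599, 0.1624, 0.1046]
eef_rot: [3.141, -0.0, 1.325]
gripper_width: 0.524
finger_force: 30.8
gripper_width: 0.524
finger_force: 30.8
clock: 45.98
eef_pos: [0.5228, -0.2835, 0.1046]
eef_rot: [3.14, 0.001, 1.327]
force: [0.0, 1.1, -0.8]
gripper_width: 0.526
finger_force: 30.8
clock: 46.4
eef_pos: [0.5239, -0.2799, 0.1036]
(array([-3.35,  0.21,  7.21]), np.float64(0.0002102627776199295))
```

```bash
python3 -m creep '[{"translation":[-1.5,0.1,0],"angular":[0,0,0],"fingers":1},{"translation":[-1.5,0.1,0],"angular":[0,0,0],"fingers":1},{"translation":[-0.27,0,0.5],"angular":[0,0,0],"fingers":1},{"translation":[0,0,1],"angular":[0,0,0],"fingers":1},{"translation":[0,0,1],"angular":[0,0,0],"fingers":1}]' |head -4
python3 -m creep '[{"translation":[0,0,1],"angular":[0,0,0],"fingers":1},{"translation":[0,0,1],"angular":[0,0,0],"fingers":1},{"translation":[0,0,1],"angular":[0,0,0],"fingers":1},{"translation":[0,0,0.8],"angular":[0,0,0],"fingers":1},{"translation":[0,0,0.5],"angular":[0,0,0],"fingers":1}]' |head -4
python3 -m creep '[{"translation":[0,0,0.2],"angular":[0,0,0],"fingers":1},{"translation":[0,0,0.1],"angular":[0,0,0],"fingers":1},{"translation":[0,0,0],"angular":[0,0,0],"fingers":1},{"translation":[0,0,0],"angular":[0,0,0],"fingers":1},{"translation":[0,0,0],"angular":[0,0,0],"fingers":1}]' 
python3 -c "
from h import *
print(to(518,-313,31.5,76.2))"
```

```text
clock: 46.82
eef_pos: [0.5173, -0.3134, 0.0773]
eef_rot: [-3.142, -0.0, 1.328]
force: [-0.1, 0.6, -0.4]
clock: 47.23
eef_pos: [0.5174, -0.3127, 0.0339]
eef_rot: [-3.14, -0.001, 1.329]
force: [0.2, 0.1, -0.3]
clock: 47.65
eef_pos: [0.5179, -0.3133, 0.0328]
eef_rot: [3.141, 0.0, 1.329]
force: [-0.1, 0.9, -0.4]
gripper_width: 0.523
finger_force: 30.8
(array([0.03, 0.01, 0.13]), np.float64(-0.0011272673113975618))
```

```bash
python3 -m creep '[{"translation":[0,0,0.1],"angular":[0,0,0],"fingers":1},{"translation":[0,0,0.05],"angular":[0,0,0],"fingers":1},{"translation":[0,0,0],"angular":[0,0,0],"fingers":1},{"translation":[0,0,0],"angular":[0,0,0],"fingers":1},{"translation":[0,0,0],"angular":[0,0,0],"fingers":1}]' |sed -n 2,4p
python3 -m creep '[{"translation":[0,0,0],"angular":[0,0,0],"fingers":-0.5},{"translation":[0,0,0],"angular":[0,0,0],"fingers":-0.5},{"translation":[0,0,0],"angular":[0,0,0],"fingers":-0.5},{"translation":[0,0,0],"angular":[0,0,0],"fingers":-0.5},{"translation":[0,0,0],"angular":[0,0,0],"fingers":-0.5}]'
python3 -m creep '[{"translation":[0,0,-1],"angular":[0,0,0],"fingers":-0.5},{"translation":[0,0,-3],"angular":[0,0,0],"fingers":-0.5},{"translation":[0,0,-4],"angular":[0,0,0],"fingers":-0.5},{"translation":[0,0,-4],"angular":[0,0,0],"fingers":-1},{"translation":[0,0,-4],"angular":[0,0,0],"fingers":-1}]' |head -2
python3 -m creep '[{"translation":[0,0,-1],"angular":[0,0,0],"fingers":-1},{"translation":[0,0,-1],"angular":[0,0,0],"fingers":-1},{"translation":[0,0,0],"angular":[0,0,0],"fingers":-1},{"translation":[0,0,0],"angular":[0,0,0],"fingers":-1},{"translation":[0,0,0],"angular":[0,0,0],"fingers":-1}]' |head -2
python3 - <<'E'
from h import *
print(colour(155,178,.098))
look("pics/w16.png",flat_pot=.088)
print(to(484.5,308,210,4.3))
E
```

```text
eef_pos: [0.5179, -0.3133, 0.0315]
eef_rot: [3.141, 0.0, 1.329]
force: [-1.2, 0.0, 5.9]
clock: 48.48
eef_pos: [0.5176, -0.3131, 0.0307]
eef_rot: [-3.141, 0.0, 1.329]
force: [-0.4, 0.3, -0.1]
gripper_width: 0.749
finger_force: 0.0
clock: 48.9
eef_pos: [0.5173, -0.3128, 0.1934]
clock: 49.32
eef_pos: [0.5171, -0.3128, 0.2092]
[ 519.2 -313.8  165.5   63.6  -13.9]
flat_pot [(0.56, array([234., 150.,  45.,  45.]), array([ 517.5, -313.9,   47. ,   45. ,   76.1]))]
(array([ 5.949e+01, -1.807e+01,  4.000e-02]), np.float64(1.2536836937880251))
```

View pics/w16.png

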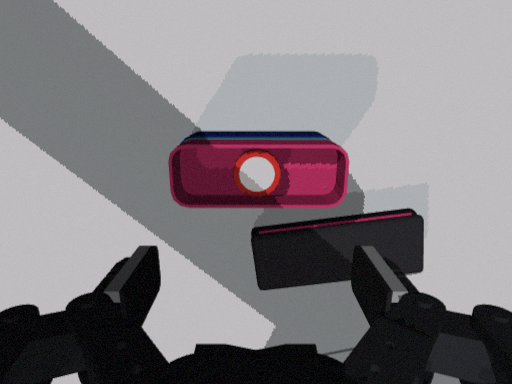

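The red pot stands upright in the pink box at (257,173), centred, and the stack is straight. Next is the lilac lid, after checking how close the bottle is.

```bash
python3 -m creep '[{"translation":[3.3,-1,0],"angular":[0,0,0],"fingers":-1},{"translation":[3.3,-1,0],"angular":[0,0,0],"fingers":-1},{"translation":[3.3,-1,0],"angular":[0,0,0],"fingers":-1},{"translation":[3.3,-1,0],"angular":[0,0,0],"fingers":-1},{"translation":[3.3,-1,0],"angular":[0,0,0],"fingers":-1}]' |head -2
python3 -m creep '[{"translation":[3.3,-1,0],"angular":[0,0,0],"fingers":-1},{"translation":[3.3,-1,0],"angular":[0,0,0],"fingers":-1},{"translation":[3.3,-1,0],"angular":[0,0,0],"fingers":-1},{"translation":[3.3,-1,0],"angular":[0,0,0],"fingers":-1},{"translation":[3.3,-1,0],"angular":[0,0,0],"fingers":-1}]' |head -2
python3 -m creep '[{"translation":[3.3,-1,0],"angular":[0,0,0],"fingers":-1},{"translation":[3.3,-1,0],"angular":[0,0,0],"fingers":-1},{"translation":[3.3,-1,0],"angular":[0,0,0],"fingers":-1},{"translation":[3.3,-1,0],"angular":[0,0,0],"fingers":-1},{"translation":[3.3,-1,0],"angular":[0,0,0],"fingers":-1}]' |head -2
python3 -m creep '[{"translation":[3,-1,0],"angular":[0,0,0],"fingers":-1},{"translation":[3,-1,0],"angular":[0,0,0],"fingers":-1},{"translation":[2,-1,0],"angular":[0,0,0],"fingers":-1},{"translation":[0,0,0],"angular":[0,0,0],"fingers":-1},{"translation":[0,0,0],"angular":[0,0,0],"fingers":-1}]' |head -2
python3 - <<'E'
from h import *
C=look("pics/w17.png",top_lid=.017)
for x in r.place_of("bottle","wrist")[:1]: print(x["conf"],ray(C,x["point"],0)*1000)
r.get_image("top")
for x in r.place_of("bottle","top")[:1]: print(x["conf"],ray(cam("top"),x["point"],0)*1000)
print(r.observe()["eef_pos"])
E
```

```text
clock: 49.88
eef_pos: [0.5081, -0.1395, 0.2101]
clock: 50.3
eef_pos: [0.4991, 0.0328, 0.2103]
clock: 50.72
eef_pos: [0.4901, 0.2051, 0.2102]
clock: 51.13
eef_pos: [0.4801, 0.2891, 0.2099]
top_lid [(0.94, array([187.,  96., 147.,  87.]), array([488.3, 307.3, 166.8,  62.4,   4.3]))]
0.8 [[596.65825705 431.74423293   0.        ]]
0.64 [[599.00719194 434.79984975   0.        ]]
[0.48094389 0.28735649 0.21073024]
```

```bash
python3 -m creep '[{"translation":[1,0.06,0],"angular":[0,0,0],"fingers":-1},{"translation":[1.06,0,0],"angular":[0,0,0],"fingers":-1},{"translation":[0,0,0],"angular":[0,0,0.12],"fingers":-1},{"translation":[0,0,0],"angular":[0,0,0.12],"fingers":-1},{"translation":[0,0,0],"angular":[0,0,0.12],"fingers":-1}]' |head -2
python3 -m creep '[{"translation":[0,0,0],"angular":[0,0,0.12],"fingers":-1},{"translation":[0,0,0],"angular":[0,0,0.12],"fingers":-1},{"translation":[0,0,0],"angular":[0,0,0.12],"fingers":-1},{"translation":[0,0,0],"angular":[0,0,0.12],"fingers":-1},{"translation":[0,0,0],"angular":[0,0,0.12],"fingers":-1}]' |head -2
python3 -m creep '[{"translation":[0,0,0],"angular":[0,0,0.12],"fingers":-1},{"translation":[0,0,0],"angular":[0,0,0.12],"fingers":-1},{"translation":[0,0,0],"angular":[0,0,0.05],"fingers":-1},{"translation":[0,0,0],"angular":[0,0,0],"fingers":-1},{"translation":[0,0,0],"angular":[0,0,0],"fingers":-1}]' |head -2
python3 -m creep '[{"translation":[0,0,0],"angular":[0,0,0],"fingers":-1},{"translation":[0,0,0],"angular":[0,0,0],"fingers":-1},{"translation":[0,0,0],"angular":[0,0,0],"fingers":-1},{"translation":[0,0,0],"angular":[0,0,0],"fingers":-1},{"translation":[0,0,0],"angular":[0,0,0],"fingers":-1}]' |head -2
python3 - <<'E'
from h import *
print(colour(120,150,.017,60))
C=look("pics/w18.png",top_lid=.017)
s=r.observe();print(s["eef_pos"],s["eef_rot"][2])
E
```

```text
clock: 51.8
eef_pos: [0.4866, 0.309, 0.2107]
clock: 52.22
eef_pos: [0.4865, 0.3089, 0.2107]
clock: 52.63
eef_pos: [0.4864, 0.3086, 0.2107]
clock: 53.05
eef_pos: [0.4862, 0.3081, 0.2108]
[488.9 306.8 164.6  60.1   3.8]
top_lid [(0.68, array([225.,  85.,  57., 137.]), array([489.5, 306.8, 163.1,  61.2,   4.4]))]
[0.48621102 0.30807016 0.21081155] 0.07885792442886452
```

```bash
python3 -m creep '[{"translation":[0.15,-0.04,3],"angular":[0,0,0.007],"fingers":-1},{"translation":[0,0,4],"angular":[0,0,0],"fingers":-1},{"translation":[0,0,4],"angular":[0,0,0],"fingers":-1},{"translation":[0,0,3],"angular":[0,0,0],"fingers":-1},{"translation":[0,0,2],"angular":[0,0,0],"fingers":-1}]' |head -4
python3 -m creep '[{"translation":[0,0,2.5],"angular":[0,0,0],"fingers":-1},{"translation":[0,0,2.5],"angular":[0,0,0],"fingers":-1},{"translation":[0,0,2],"angular":[0,0,0],"fingers":-1},{"translation":[0,0,1.3],"angular":[0,0,0],"fingers":-1},{"translation":[0,0,0.5],"angular":[0,0,0],"fingers":-1}]' |head -4
python3 -m creep '[{"translation":[0,0,0],"angular":[0,0,0],"fingers":-1},{"translation":[0,0,0],"angular":[0,0,0],"fingers":-1},{"translation":[0,0,0],"angular":[0,0,0],"fingers":-1},{"translation":[0,0,0],"angular":[0,0,0],"fingers":-1},{"translation":[0,0,0],"angular":[0,0,0],"fingers":-1}]' |head -4
```

```text
clock: 53.62
eef_pos: [0.4866, 0.308, 0.0478]
eef_rot: [3.14, 0.003, 0.072]
force: [0.1, 0.1, 0.6]
clock: 54.03
eef_pos: [0.4869, 0.3082, -0.0392]
eef_rot: [3.14, 0.003, 0.072]
force: [-0.3, -1.2, 0.1]
clock: 54.45
eef_pos: [0.488, 0.3088, -0.0363]
eef_rot: [-3.141, -0.001, 0.072]
force: [0.2, 0.6, 0.3]
```

```bash
python3 -m creep '[{"translation":[0,0,0.1],"angular":[0,0,0],"fingers":1},{"translation":[0,0,0],"angular":[0,0,0],"fingers":1},{"translation":[0,0,0],"angular":[0,0,0],"fingers":1},{"translation":[0,0,0],"angular":[0,0,0],"fingers":1},{"translation":[0,0,0],"angular":[0,0,0],"fingers":1}]' 30
python3 -m creep '[{"translation":[0,0,0],"angular":[0,0,0],"fingers":1},{"translation":[0,0,0],"angular":[0,0,0],"fingers":1},{"translation":[0,0,0],"angular":[0,0,0],"fingers":1},{"translation":[0,0,0],"angular":[0,0,0],"fingers":1},{"translation":[0,0,0],"angular":[0,0,0],"fingers":1}]'
```

```text
clock: 54.87
eef_pos: [0.4877, 0.3087, -0.0378]
eef_rot: [-3.142, -0.0, 0.072]
force: [-0.9, -0.7, 5.5]
gripper_width: 0.691
finger_force: 32.3
clock: 55.28
eef_pos: [0.4877, 0.3086, -0.0379]
eef_rot: [-3.142, -0.0, 0.072]
force: [-2.1, -1.0, 6.2]
gripper_width: 0.695
finger_force: 32.3
```

```bash
python3 -m creep '[{"translation":[0,0,-1],"angular":[0,0,0],"fingers":1},{"translation":[0,0,-3],"angular":[0,0,0],"fingers":1},{"translation":[0,0,-4],"angular":[0,0,0],"fingers":1},{"translation":[0,0,-4],"angular":[0,0,0],"fingers":1},{"translation":[0,0,-2.8],"angular":[0,0,0],"fingers":1}]' |tail -2
python3 -m creep '[{"translation":[0,0,0],"angular":[0,0,0.103],"fingers":1},{"translation":[0,0,0],"angular":[0,0,0.11],"fingers":1},{"translation":[0,0,0],"angular":[0,0,0.1],"fingers":1},{"translation":[0.6,2,0],"angular":[0,0,0],"fingers":1},{"translation":[0.9,3,0],"angular":[0,0,0],"fingers":1}]' |tail -2
python3 -m creep '[{"translation":[0.9,3.1,0],"angular":[0,0,0],"fingers":1},{"translation":[0.9,3.1,0],"angular":[0,0,0],"fingers":1},{"translation":[0.9,3.1,0],"angular":[0,0,0],"fingers":1},{"translation":[0.9,3.1,0],"angular":[0,0,0],"fingers":1},{"translation":[0.9,3.1,0],"angular":[0,0,0],"fingers":1}]' |head -2
python3 -m creep '[{"translation":[0.9,3.1,0],"angular":[0,0,0],"fingers":1},{"translation":[0.9,3.1,0],"angular":[0,0,0],"fingers":1},{"translation":[0.9,3.1,0],"angular":[0,0,0],"fingers":1},{"translation":[0.9,3.1,0],"angular":[0,0,0],"fingers":1},{"translation":[0.9,3.1,0],"angular":[0,0,0],"fingers":1}]' |head -2
python3 -m creep '[{"translation":[0.9,3.1,0],"angular":[0,0,0],"fingers":1},{"translation":[0.9,3.1,0],"angular":[0,0,0],"fingers":1},{"translation":[0.9,3.1,0],"angular":[0,0,0],"fingers":1},{"translation":[0.9,3.1,0],"angular":[0,0,0],"fingers":1},{"translation":[0.9,3.1,0],"angular":[0,0,0],"fingers":1}]' |head -2
python3 -m creep '[{"translation":[0.9,2.8,0],"angular":[0,0,0],"fingers":1},{"translation":[0.8,2.5,0],"angular":[0,0,0],"fingers":1},{"translation":[0.6,1.8,0],"angular":[0,0,0],"fingers":1},{"translation":[0,0,0],"angular":[0,0,0],"fingers":1},{"translation":[0,0,0],"angular":[0,0,0],"fingers":1}]' |head -2
python3 -m creep '[{"translation":[0,0,0],"angular":[0,0,0],"fingers":1},{"translation":[0,0,0],"angular":[0,0,0],"fingers":1},{"translation":[0,0,0],"angular":[0,0,0],"fingers":1},{"translation":[0,0,0],"angular":[0,0,0],"fingers":1},{"translation":[0,0,0],"angular":[0,0,0],"fingers":1}]'
python3 -c "
from h import *
print(to(518.2,-313.5,55.1,-13.8))"
```

```text
gripper_width: 0.693
finger_force: 33.1
gripper_width: 0.69
finger_force: 33.1
clock: 56.53
eef_pos: [0.4966, 0.0938, 0.1104]
clock: 56.95
eef_pos: [0.5034, -0.0676, 0.1104]
clock: 57.37
eef_pos: [0.51, -0.2289, 0.1104]
clock: 57.78
eef_pos: [0.5153, -0.3022, 0.1099]
clock: 58.2
eef_pos: [0.5158, -0.3012, 0.11]
eef_rot: [3.142, -0.0, -0.241]
force: [1.5, 0.1, -1.1]
gripper_width: 0.689
finger_force: 33.1
(array([0.53, 1.14, 5.49]), np.float64(0.00034317701406649803))
```

```bash
python3 -m creep '[{"translation":[0.3,0.6,0],"angular":[0,0,0],"fingers":1},{"translation":[0.23,0.5,0],"angular":[0,0,0],"fingers":1},{"translation":[0,0,1],"angular":[0,0,0],"fingers":1},{"translation":[0,0,1.5],"angular":[0,0,0],"fingers":1},{"translation":[0,0,1.5],"angular":[0,0,0],"fingers":1}]' |head -4
python3 -m creep '[{"translation":[0,0,0.5],"angular":[0,0,0],"fingers":1},{"translation":[0,0,0],"angular":[0,0,0],"fingers":1},{"translation":[0,0,0],"angular":[0,0,0],"fingers":1},{"translation":[0,0,0],"angular":[0,0,0],"fingers":1},{"translation":[0,0,0],"angular":[0,0,0],"fingers":1}]' |head -4
python3 - <<'E'
from h import *
s=r.observe(); e=np.array(s["eef_pos"])*1000; y=s["eef_rot"][2]
C=cam("wrist"); im=r.get_image("wrist"); m=max(r.masks_of("top_lid","wrist"),key=lambda x:x["conf"])
q=rect(m["pixels"],C,(e[2]+37.9+17)/1000); ax=np.array([np.cos(y),np.sin(y)])
print(m["conf"],q,(q[:2]-e[:2])@ax+q[2]/2, to(518.2,-313.5,55.1,-13.8))
E
```

```text
clock: 58.62
eef_pos: [0.5181, -0.314, 0.0689]
eef_rot: [3.141, -0.0, -0.242]
force: [0.2, -0.4, -1.2]
clock: 59.03
eef_pos: [0.5185, -0.3139, 0.0656]
eef_rot: [3.141, -0.001, -0.241]
force: [0.1, -0.5, -0.3]
0.62 [ 537.8 -320.3  126.8   59.4  -14.1] 83.64019475625592 (array([-0.03, -0.03,  1.04]), np.float64(-0.0003257686040956109))
```

Far end at 83.6 mm, the same as the sealing lid (83.7 mm) which went home, so it's centred. Seating it now.

```bash
python3 -m creep '[{"translation":[-0.03,-0.03,0.3],"angular":[0,0,0],"fingers":1},{"translation":[0,0,0.2],"angular":[0,0,0],"fingers":1},{"translation":[0,0,0.1],"angular":[0,0,0],"fingers":1},{"translation":[0,0,0.1],"angular":[0,0,0],"fingers":1},{"translation":[0,0,0],"angular":[0,0,0],"fingers":1}]' |head -4
python3 -m creep '[{"translation":[0,0,0.1],"angular":[0,0,0],"fingers":1},{"translation":[0,0,0.1],"angular":[0,0,0],"fingers":1},{"translation":[0,0,0],"angular":[0,0,0],"fingers":1},{"translation":[0,0,0],"angular":[0,0,0],"fingers":1},{"translation":[0,0,0],"angular":[0,0,0],"fingers":1}]' |head -4
python3 -m creep '[{"translation":[0,0,0.1],"angular":[0,0,0],"fingers":1},{"translation":[0,0,0.1],"angular":[0,0,0],"fingers":1},{"translation":[0,0,0],"angular":[0,0,0],"fingers":1},{"translation":[0,0,0],"angular":[0,0,0],"fingers":1},{"translation":[0,0,0],"angular":[0,0,0],"fingers":1}]' |head -4
```

```text
clock: 59.55
eef_pos: [0.5179, -0.3133, 0.0576]
eef_rot: [-3.142, 0.0, -0.241]
force: [-0.1, 0.5, -0.9]
clock: 59.97
eef_pos: [0.518, -0.3133, 0.0559]
eef_rot: [3.142, -0.0, -0.241]
force: [-0.4, 0.2, -1.2]
clock: 60.38
eef_pos: [0.5181, -0.3135, 0.0551]
eef_rot: [3.141, -0.001, -0.241]
force: [-3.7, 2.4, 12.5]
```

Home at z = 55.1 mm with 12 N. Release, lift, back off and check.

```bash
python3 -m creep '[{"translation":[0,0,-0.05],"angular":[0,0,0],"fingers":-0.7},{"translation":[0,0,0],"angular":[0,0,0],"fingers":-0.7},{"translation":[0,0,0],"angular":[0,0,0],"fingers":-0.7},{"translation":[0,0,0],"angular":[0,0,0],"fingers":-0.7},{"translation":[0,0,-1],"angular":[0,0,0],"fingers":-0.7}]' | tail -5
python3 -m creep '[{"translation":[0,0,-3],"angular":[0,0,0],"fingers":-1},{"translation":[0,0,-4],"angular":[0,0,0],"fingers":-1},{"translation":[0,0,-4],"angular":[0,0,0],"fingers":-1},{"translation":[0,0,-4],"angular":[0,0,0],"fingers":-1},{"translation":[-1,-2,0],"angular":[0,0,0],"fingers":-1}]' |head -4
python3 -m creep '[{"translation":[-1,-3,0],"angular":[0,0,0],"fingers":-1},{"translation":[-1,-3,0],"angular":[0,0,0],"fingers":-1},{"translation":[0,-2,0],"angular":[0,0,0],"fingers":-1},{"translation":[0,0,0],"angular":[0,0,0],"fingers":-1},{"translation":[0,0,0],"angular":[0,0,0],"fingers":-1}]' |head -4
python3 - <<'E'
from h import *
C=look("pics/w19.png",top_lid=.11,shallow_box=.098)
a=save("scene","pics/s9.png")[70:150,130:270]; a=cv2.resize(a,(672,384))
w=cv2.imread("pics/w19.png")[:,:,::-1][30:330,230:512]
cv2.imwrite("pics/c19.png",np.hstack([cv2.resize(w,(300,320)),cv2.resize(a,(490,320))])[:,:,::-1])
E
```

```text
eef_pos: [0.5172, -0.3128, 0.063]
eef_rot: [-3.14, 0.003, -0.241]
force: [-0.4, -0.2, -0.6]
gripper_width: 0.851
finger_force: 0.0
clock: 61.22
eef_pos: [0.5157, -0.2952, 0.2226]
eef_rot: [3.136, -0.012, -0.243]
force: [0.3, -0.1, 0.3]
clock: 61.63
eef_pos: [0.513, -0.2085, 0.2152]
eef_rot: [3.141, -0.001, -0.239]
force: [-0.7, -0.5, 0.6]
top_lid [(0.56, array([325.,  41.,  95., 191.]), array([ 519.4, -314.3,  166.1,   64.4,  -14.2]))]
shallow_box [(0.66, array([322.,  50.,  20., 163.]), array([ 531. , -284.3,  146.3,   10.7,  -15.1]))]
```

View pics/c19.png

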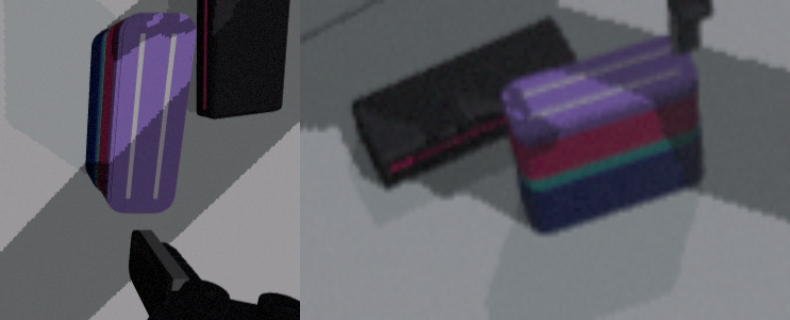

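The right half of this crop shows the stack around (605,135): navy, turquoise, pink and lilac layers square and level, with the gripper clear and the pencil case untouched. Handing in.

```bash
python3 -c "
from h import *
print(r.finish_job())"
```

```text
the job is handed in; nothing more can be done
None
```

The lunch box is rebuilt in the required order on the navy deep box and handed in at about 62 s of robot time; the last picture shows the stack square and level, but the hand-in returned no verdict. Two early grasps missed before I found that the finger tips sit about 4 cm above the reported TCP; one of them pushed the turquoise lid about 26 mm, and the deep box was not shoved.

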